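# Clear the glued panel and bring the long caul out of the tool box

### The job

Get the glued-up panel ready for its caul: wipe the three loose wood chips off the panel onto the mat with the scraper block (push them with the block, not with the fingers) and put the scraper down on the mat. Then draw the long oak caul out of the open tool box, tilting it because it is longer than the opening, and bring it over the panel. Finish while still holding it there: level, across the glue lines, above the middle of the panel and a few centimetres clear of it, and leave the other things on the bench where they are.

Things in the scene. Friction and masses are not known exactly. Their poses are not given: they have to be found in the camera images.
- panel: Fixed oak panel of three glued boards, in two bar clamps. Origin on the mat under its middle. 180 mm in x (across the boards), 240 mm in y (boards and both glue lines run along y); flat top 47 mm above the origin. The clamps' bars run along x beneath, at y = +-65 mm; jaws on the x edges end 3 mm below the top; handles reach x = -240 mm, 45 mm high. Its y ends are free, open mat below.
- panel_middle (a point): Middle of the panel's top face; axes as panel.
- scraper: Loose scraper block standing on the mat beyond the panel's +y end: wood, 150 mm long (x), 28 mm thick (y), 60 mm high, with a hard plastic sole 154 x 32 x 8 mm. Origin at the centre of the underside, z up. About 0.17 kg. Grip it from above across its thickness; with its length along the panel's x, one pass along the panel's y sweeps all chips.
- chip0: Loose flat pale wood chip, about 46 x 24 mm and 10 mm high, lying on the panel at the start. Origin at the centre of its underside.
- chip1: Loose flat pale wood chip, about 40 x 26 mm and 10 mm high, lying on the panel at the start. Origin at the centre of its underside.
- chip2: Loose flat pale wood chip, about 50 x 22 mm and 10 mm high, lying on the panel at the start. Origin at the centre of its underside.
- toolbox: Fixed open tool box, origin at the centre of its underside, x along it. Outside 418 (x; 446 over the end battens) x 188 x 87 mm high; inside 400 x 170 mm, clear from 8 mm (floor) to 78 mm up. 9 mm cover boards close the ends of the top: the opening runs from x = -110 to 110 mm between them, y = -85 to 85 mm, so a part can slide 90 mm under either cover.
- opening (a point): Centre of the tool box's opening, level with the top of the cover boards, 87 mm above the box's underside; axes as toolbox.
- lid (a joint): Lid of the tool box, hinged on the -y side of the opening along the box's x: rad, 0 closed, 1.85 at its stop, standing open. It is open (1.75 to 1.85) at the start, need not be touched, and rises to about 275 mm above the box's underside.
- caul: Loose straight oak bar 280 (x) x 28 (y) x 24 mm (z), 0.10 to 0.19 kg, origin at the centre of its underside. Lies flat on the box's floor, ends hidden under both covers. Gripped from above across 28 mm. Too long to lift out flat: slid until centred about 45 mm towards one end, its other end is free; raise that by 20 to 24 degrees, buried end low by its wall, and draw it out lengthwise.
- short_caul_a: Loose bystander: short oak caul 140 x 28 x 24 mm lying on the mat. Origin at the centre of its underside. Leave it alone.
- short_caul_b: Loose bystander: the other short oak caul, 140 x 28 x 24 mm, on the mat. Origin at the centre of its underside. Leave it alone.
- spreader: Loose bystander: flat plastic glue spreader, 110 x 55 x 5 mm, origin at its middle. Leave it alone.
- dish: Loose bystander: round ceramic dish, 90 mm across, 30 mm high, origin at the centre of its underside. Leave it alone.
- glue: Loose bystander: glue bottle, 60 mm across, 170 mm high, origin at the centre of its underside. Leave it alone.
- square: Loose bystander: try square lying flat, stock 110 mm, blade 150 mm, 17 mm high, origin under the middle of the stock, the blade towards its +x. Leave it alone.
- mallet: Loose bystander: wooden mallet lying down, head 65 x 110 x 55 mm, handle 200 mm towards its -x, origin under the middle of the head. Leave it alone.
Things that resemble listed ones, but are neither listed nor needed, are in the scene too. What is shaped like the chip1 but black or turquoise is not meant.

How it is judged:
By the outcome, as a careful person would: the job done as asked, in the order asked, and still so for the second after the job is handed in, while the arm keeps its last pose, push and grip.
It also fails if it takes over 64 s, if anything falls off the work surface, if the arm or the gripper's body presses on something with over 40 N, if the wrist force passes 120 N, or if a joint passes its speed limit or range.

### The arm

A 6-joint arm with a two-finger parallel gripper is mounted at the origin on the work surface. World frame = base frame: x ahead of the robot, y to its left, z up, the work surface at z = 0. Lengths are in m, angles in rad, forces in N, time in s.
With the tool pointing down it reaches from about 0.35 to 0.775 m from the base axis. Payload 7.3 kg.
Tool frame: the origin (TCP) lies midway between the tips of the shut fingers; the grasp point (between the pads) lies robot.grasp_offset behind it (robot.grasp_offset is the distance from the TCP to the grasp point, in m); z points along the fingers, x is the direction in which the jaws open and shut, and the axes are right-handed (so a half turn about z gives the same grasp; the last joint's range is limited). The gripper opens to 92 mm and grips with 3 to 60 N. Pads are 19 mm wide; open, the fingers measure 130 mm over their backs; the gripper's body (75 mm by 190 mm) begins 47 mm behind the grasp point.
Start: joints at [-1.321, 0.342, 1.524, -0, 1.275, -0.146], TCP at [0.202, -0.484, 0.227] pointing down, gripper open.
Joint ranges: [-2.53, 2.53], [-0.77, 2.02], [0.04, 2.7], [-1, 4.14], [0.28, 2.66], [-3.11, 3.11]. Speed limits (rad/s): [2.57, 2.57, 3.14, 3.14, 3.14, 3.14].

### API

Orientations are given as [roll, pitch, yaw] about the fixed x, y, z axes, in that order (R = Rz(yaw) Ry(pitch) Rx(roll)).
In Python, from cell import robot gives the robot as it stands. The module is installed in compiled form; this text tells all that it offers.
- The arm moves only by the tool move_arm, never from a script. Its argument "increments" is a list of rows, each a list of 7 numbers: the finger opening in mm, from 0 to 91.8, then the shift along the tool's x, y, z in mm, then the turn, a rotation vector about the tool's x, y, z in rad. A call has 1 to 12 rows; each row shifts and turns the pose as measured when the row begins, along the tool's axes as they then stand; what a row does not reach is not made up. A row lasts 1/8 s, in which the tool goes at most 62.5 mm and 10.7 degrees, less where a joint would pass 70% of its speed; a pose out of reach is approached as far as the arm can. A call is refused whole if a number of a shift passes 62.5 or a number of a turn 0.188, either way. A call with a gripper value outside its range is refused whole. The fingers move at their own pace and stop on an object; "newtons" is the grip in N (left out, the last holds). Time passes only in rows, so rows that do not move let the fingers close. It gives the time, the measured TCP pose, the force and the opening at its end, in the units of the state.
- robot.observe(): the state, without advancing time (a new reading comes with each control period).
- robot.read_camera(name): name is "scene" or "top"; returns a dict with "img" (400x640x3 uint8, red, green, blue), "fx", "fy", "cx", "cy" (pixels), "k1" (the pictures are not rectified: a ray, as slopes to the right and down, at radius r is drawn at 1 + k1 r^2 times it, then the intrinsics apply), "T" (4x4, takes a point from camera to world coordinates). Camera axes: x right, y down, z forward; pixel columns grow to the right and rows downward; lengths in m; the calibration is good to about 2 mm. A picture is of the moment at which its call begins. There is no depth.
- robot.hand_in(): hands the job in, once; it reports no verdict.
Trained networks look in the newest picture that a camera, given by its name, has taken for a name from the list of things; names that differ only in an ending like _2 or _b are one class to them, and where a whole thing is asked for, a point or a joint stands for the part that bears it (a point fixed in the world has none). Each returns a list of dicts, best first, with "conf" (0 to 1); they miss things now and then, are a little off and sometimes report something else, mostly with a low value. They report only what shows in the picture. A call takes as long as a camera call. They do not tell look-alikes from the thing itself.
- robot.look_for(thing, camera): "rect" ([left, top, width, height] in pixels, round what is visible of it).
The state is a dict: "time": time; "qpos": joint angles; "qvel": joint speeds; "joint_efforts": joint torques, N m; "tool_pos": TCP position; "tool_rot": TCP orientation; "contact_force": force on the tool from outside, world axes, zero at the start; "torque": the same for the moment, N m; "opening": finger opening in m.
Only numpy, scipy, OpenCV 4.12 (cv2) and the standard library are available. Lean on these libraries where they do the work, as an engineer would, in place of code of your own. Each camera call takes 0.05 s, during which the arm holds its last target.

## Working session

There is one attempt and no reset: what is moved stays moved. The work goes in short steps, Python scripts to look and compute and a tool call to move; the robot and the scene stay as the last step left them, time stands still between calls to the robot, and variables do not carry over. Pictures are saved under pics/ and viewed, and the job is handed in when it is done.

Besides the shell and the picture viewer there is one more tool, called as a command line: name --pt "numbers of a row" for each row, then --argument value for the rest. move_arm: Moves the arm, as the interface text tells. Its arguments: {"type":"object","properties":{"increments":{"type":"array"},"newtons":{"type":"number"}},"required":["increments"]}

```bash
mkdir -p pics; cat > h.py <<'E'
import numpy as np, cv2
from cell import robot
def proj_inv(c,u,v,z):
    a=(u-c['cx'])/c['fx'];b=(v-c['cy'])/c['fy'];x,y=a,b
    for _ in range(20):
        f=1+c['k1']*(x*x+y*y);x,y=a/f,b/f
    T=np.array(c['T']);d=T[:3,:3]@np.array([x,y,1]);o=T[:3,3]
    return o+d*(z-o[2])/d[2]
def proj(c,p):
    T=np.array(c['T']);q=T[:3,:3].T@(np.array(p)-T[:3,3]);x,y=q[:2]/q[2]
    f=1+c['k1']*(x*x+y*y);return np.array([c['fx']*x*f+c['cx'],c['fy']*y*f+c['cy']])
def save(c,n):cv2.imwrite('pics/'+n+'.png',c['img'][:,:,::-1])
E
python3 - <<'E'
from h import *
import pickle
s=robot.observe();print({k:np.round(v,4) for k,v in s.items()}, robot.grasp_offset)
for n in('top','scene'):
    c=robot.read_camera(n);save(c,n+'0');pickle.dump(c,open(n+'0.pkl','wb'));print(n,c['fx'],c['cx'],c['cy'],c['k1'],np.round(c['T'],3).tolist())
    for t in ['panel','scraper','chip0','chip1','chip2','toolbox','caul','lid']:
        print(t,[(np.round(r['rect']).tolist(),round(r['conf'],2)) for r in robot.look_for(t,n)][:5])
print(robot.observe()['time'])
E
```

```text
{'time': np.float64(0.0), 'qpos': array([-1.321 ,  0.3427,  1.525 , -0.    ,  1.2754, -0.146 ]), 'qvel': array([-0.0007,  0.0014,  0.0014,  0.0005, -0.0014, -0.0002]), 'joint_efforts': array([-1.50000e-03, -4.31247e+01, -2.44224e+01,  7.16000e-02,
        5.59000e-02, -1.00000e-04]), 'tool_pos': array([ 0.2023, -0.484 ,  0.226 ]), 'tool_rot': array([-3.1414e+00,  1.5000e-03, -1.1750e+00]), 'contact_force': array([ 0.3652, -0.6814, -0.5258]), 'torque': array([-0.0101,  0.0021,  0.0308]), 'opening': np.float64(0.0918)} 0.0188
top 461.14237345371424 321.8525132077485 199.2653013118201 0.03885033322911594 [[0.001, -0.988, 0.154, 0.348], [-1.0, 0.002, 0.017, 0.028], [-0.017, -0.154, -0.988, 1.472], [0.0, 0.0, 0.0, 1.0]]
panel [([234.0, 167.0, 77.0, 130.0], 0.6), ([384.0, 129.0, 119.0, 143.0], 0.29)]
scraper [([197.0, 195.0, 16.0, 51.0], 0.93)]
chip0 [([267.0, 228.0, 8.0, 15.0], 0.65), ([210.0, 257.0, 13.0, 7.0], 0.44)]
chip1 [([267.0, 228.0, 8.0, 15.0], 0.65), ([210.0, 257.0, 13.0, 7.0], 0.44)]
chip2 [([267.0, 228.0, 8.0, 15.0], 0.65), ([210.0, 257.0, 13.0, 7.0], 0.44)]
toolbox [([380.0, 
[... 522 characters left out ...]
.0, 14.0, 12.0], 0.44), ([385.0, 190.0, 11.0, 8.0], 0.38)]
chip1 [([354.0, 200.0, 8.0, 3.0], 0.63), ([365.0, 186.0, 15.0, 12.0], 0.56), ([414.0, 184.0, 9.0, 8.0], 0.49), ([400.0, 254.0, 14.0, 12.0], 0.44), ([385.0, 190.0, 11.0, 8.0], 0.38)]
chip2 [([354.0, 200.0, 8.0, 3.0], 0.63), ([365.0, 186.0, 15.0, 12.0], 0.56), ([414.0, 184.0, 9.0, 8.0], 0.49), ([400.0, 254.0, 14.0, 12.0], 0.44), ([385.0, 190.0, 11.0, 8.0], 0.38)]
toolbox [([151.0, 133.0, 105.0, 144.0], 0.84), ([337.0, 166.0, 85.0, 83.0], 0.36)]
caul [([210.0, 190.0, 16.0, 38.0], 0.65), ([357.0, 198.0, 3.0, 6.0], 0.51)]
lid [([151.0, 134.0, 39.0, 96.0], 0.97), ([119.0, 182.0, 47.0, 38.0], 0.63), ([152.0, 135.0, 108.0, 145.0], 0.59)]
0.9
```

```bash
python3 - <<'E'
import pickle,cv2
a=pickle.load(open('top0.pkl','rb'))['img'][:,:,::-1]
cv2.imwrite('pics/t_a.png',cv2.resize(a[120:320,170:370],None,fx=3.0,fy=3.0,interpolation=cv2.INTER_CUBIC))
cv2.imwrite('pics/t_b.png',cv2.resize(a[110:290,360:560],None,fx=3.0,fy=3.0,interpolation=cv2.INTER_CUBIC))
b=pickle.load(open('scene0.pkl','rb'))['img'][:,:,::-1]
cv2.imwrite('pics/s_a.png',cv2.resize(b[120:320,110:480],None,fx=2.15,fy=2.15,interpolation=cv2.INTER_CUBIC))
E
```

```text
(no output)
```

View pics/top0.png

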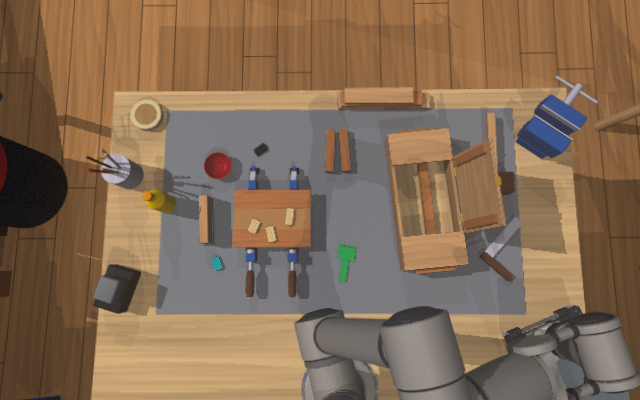

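View pics/t_a.png

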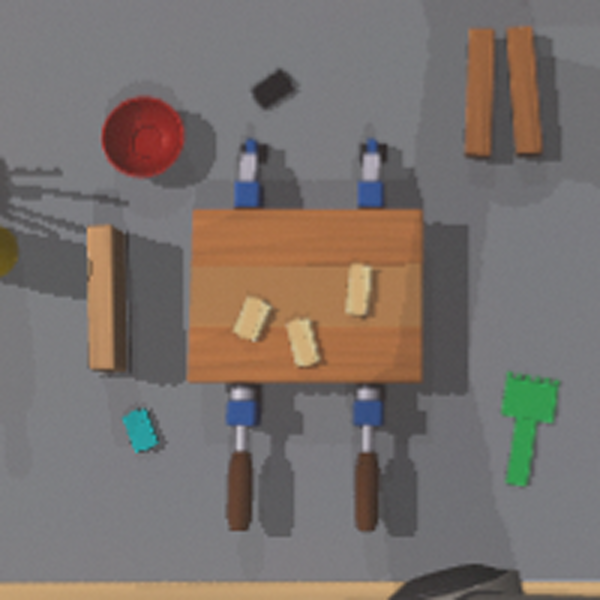

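View pics/t_b.png

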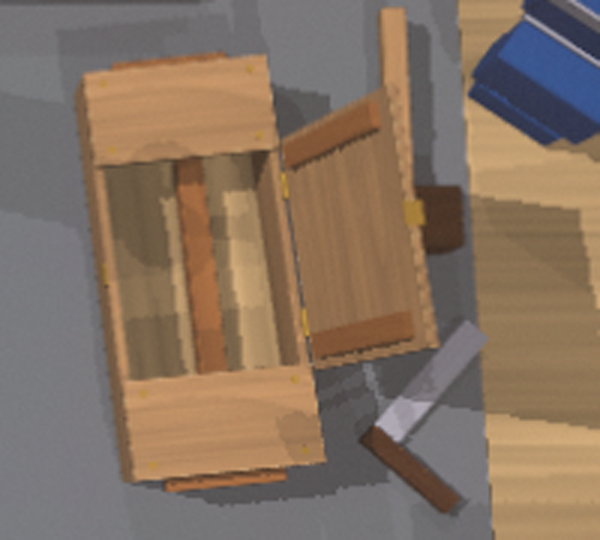

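View pics/s_a.png

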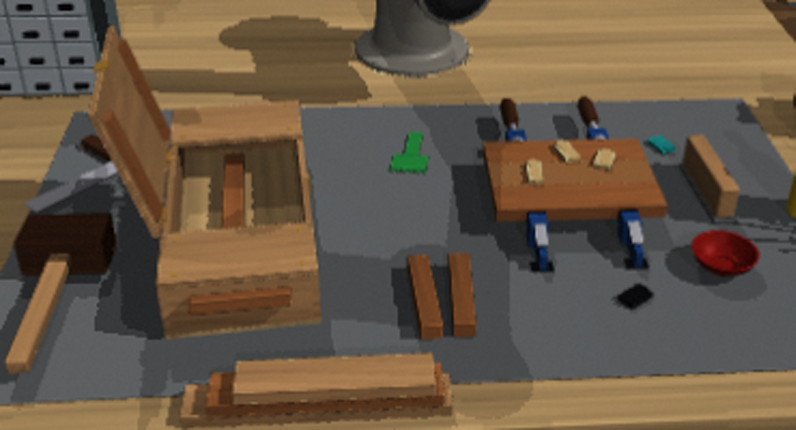

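```bash
python3 - <<'E'
from h import *
import pickle
c=pickle.load(open('top0.pkl','rb'))
def A(p,z):return proj_inv(c,p[0]/3+170-.33,p[1]/3+120-.33,z)
def B(p,z):return proj_inv(c,p[0]/3+360-.33,p[1]/3+110-.33,z)
P=lambda n,L:print(n,np.round([x[:2] for x in L],4).tolist(), np.round(np.mean(L,0),4))
P('panel',[A(p,.047) for p in[(192,210),(421,208),(423,382),(187,382)]])
P('scr',[A(p,.060) for p in[(88,226),(113,226),(115,370),(90,370)]])
P('chips',[A(p,.057) for p in[(253,319),(304,343),(360,289)]])
P('box',[B(p,.087) for p in[(82,75),(268,57),(130,480),(323,460)]])
P('opening',[B(p,.087) for p in[(96,168),(276,151),(118,381),(302,365)]])
P('caul',[B(p,.032) for p in[(177,160),(203,158),(200,375),(228,372)]])
P('shorts',[A(p,.024) for p in[(470,28),(494,28),(466,156),(490,156),(507,28),(530,28),(516,154),(541,152)]])
E
```

```text
panel [[0.6005, 0.3296], [0.6022, 0.0894], [0.4208, 0.0865], [0.421, 0.3292]] [0.5111 0.2087 0.047 ]
scr [[0.5816, 0.4341], [0.5815, 0.4082], [0.4327, 0.4003], [0.4327, 0.4257]] [0.5071 0.4171 0.06  ]
chips [[0.4849, 0.2612], [0.4601, 0.2083], [0.5157, 0.1515]] [0.4869 0.207  0.057 ]
box [[0.7652, -0.1501], [0.7831, -0.341], [0.3522, -0.1885], [0.3723, -0.3775]] [ 0.5682 -0.2643  0.087 ]
opening [[0.667, -0.1624], [0.6839, -0.3452], [0.4496, -0.1793], [0.4657, -0.3616]] [ 0.5665 -0.2621  0.087 ]
caul [[0.688, -0.2556], [0.69, -0.2831], [0.4599, -0.2721], [0.463, -0.301]] [ 0.5752 -0.2779  0.032 ]
shorts [[0.8043, 0.0382], [0.8042, 0.0122], [0.6626, 0.0426], [0.6625, 0.0169], [0.8041, -0.0019], [0.804, -0.0268], [0.6646, -0.0109], [0.6667, -0.0376]] [0.7341 0.0041 0.024 ]
```

```bash
python3 - <<'E'
from h import *
import pickle
c=pickle.load(open('top0.pkl','rb'));s=pickle.load(open('scene0.pkl','rb'))
a=c['img'][:,:,::-1];b=s['img'][:,:,::-1]
L=cv2.resize(a[160:250,90:220],None,fx=3,fy=3,interpolation=cv2.INTER_CUBIC)
R=cv2.resize(b[130:230,380:510],None,fx=3,fy=3,interpolation=cv2.INTER_CUBIC)
o=np.zeros((300,780,3),np.uint8);o[:270,:390]=L;o[:300,390:]=R
cv2.imwrite('pics/glue.png',o)
for n,t in(('top','glue'),('scene','glue')):
    print(n,[(np.round(r['rect']).tolist(),round(r['conf'],2)) for r in robot.look_for(t,n)][:5])
E
```

```text
top [([141.0, 190.0, 37.0, 21.0], 0.63), ([234.0, 167.0, 78.0, 128.0], 0.45)]
scene [([476.0, 170.0, 28.0, 56.0], 0.78)]
```

View pics/glue.png

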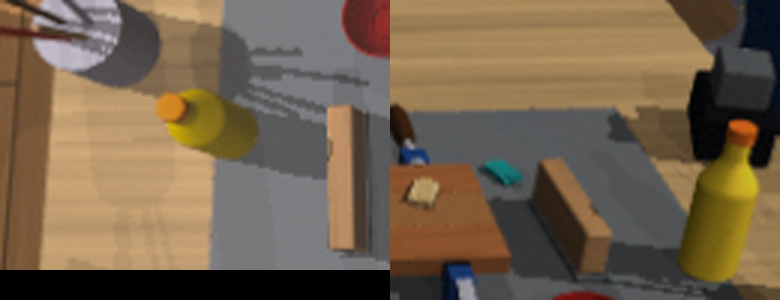

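```bash
python3 - <<'E'
from h import *
import pickle
c=pickle.load(open('top0.pkl','rb'));s=pickle.load(open('scene0.pkl','rb'))
print(proj_inv(c,146.5,195,.17))
print(proj_inv(c,176,206.5,.0))
print(proj_inv(s,380+(742-390)/3,130+127/3,.17)) 
print(proj_inv(s,380+(710-390)/3,130+275/3,.0)) 
# scraper check in scene: top corners
for p in[(540,163),(560,158),(608,230),(583,243)]:print(proj_inv(s,380+(p[0]-390)/3,130+p[1]/3,.06))
E
```

```text
[0.56366899 0.5526321  0.17      ]
[0.55404849 0.523988   0.        ]
[0.56632287 0.55390358 0.17      ]
[0.58050966 0.55406201 0.        ]
[0.44735538 0.40208424 0.06      ]
[0.43795625 0.42717126 0.06      ]
[0.57955833 0.43490524 0.06      ]
[0.60123018 0.40223639 0.06      ]
```

```bash
cat >> h.py <<'E'
from scipy.spatial.transform import Rotation as Ro
def rot(e):return Ro.from_euler('xyz',e)
def plan(tp,te,n,op=91.8,start=None,pr=True):
    s=start or robot.observe();p=np.array(s['tool_pos']);R=rot(s['tool_rot']);tp=np.array(tp);Rt=te if isinstance(te,Ro) else rot(te)
    w=(R.inv()*Rt).as_rotvec()/n
    rows=[]
    for i in range(n):
        d=(tp-p)/(n-i);rows.append([op]+np.round(R.inv().apply(d)*1000,1).tolist()+np.round(w,4).tolist());p=p+d;R=R*Ro.from_rotvec(w)
    if pr:print('\n'.join(str(r) for r in rows))
    return rows
def st():
    s=robot.observe();print(round(float(s['time']),2),np.round(s['tool_pos'],4),np.round(s['tool_rot'],4),'F',np.round(s['contact_force'],2),'op',round(float(s['opening']),4));return s
E
python3 - <<'E'
from h import *
plan([.33,-.25,.23],[np.pi,0,-1.35],6)
E
```

```text
[91.8, -27.9, -34.7, -0.5, 0.0, -0.0, 0.0292]
[91.8, -28.9, -33.9, -0.5, 0.0, -0.0, 0.0292]
[91.8, -29.8, -33.0, -0.5, 0.0, -0.0, 0.0292]
[91.8, -30.8, -32.1, -0.5, 0.0, -0.0, 0.0292]
[91.8, -31.7, -31.2, -0.5, 0.0, -0.0, 0.0292]
[91.8, -32.6, -30.3, -0.5, 0.0, -0.0, 0.0292]
```

move_arm --pt "91.8 -28 -34.5 0 0 0 0.029" --pt "91.8 -29 -34 0 0 0 0.029" --pt "91.8 -30 -33 0 0 0 0.029" --pt "91.8 -31 -32 0 0 0 0.029" --pt "91.8 -32 -31 0 0 0 0.029" --pt "91.8 -32.5 -30 0 0 0 0.029"

```text
time: 1.75
tool_pos: [0.3321, -0.2457, 0.2265]
tool_rot: [-3.141, -0.002, -1.361]
contact_force: [0.7, 0.1, 0.7]
opening: 0.092
```

```bash
python3 - <<'E'
from h import *
st()
plan([.43,.13,.2],[np.pi,0,-1.5],10)
E
```

```text
1.75 [ 0.3321 -0.2457  0.2265] [-3.1406e+00 -2.1000e-03 -1.3608e+00] F [0.71 0.12 0.73] op 0.092
[91.8, -34.7, -17.4, 2.6, -0.0001, -0.0002, 0.0139]
[91.8, -34.9, -16.9, 2.6, -0.0001, -0.0002, 0.0139]
[91.8, -35.2, -16.4, 2.6, -0.0001, -0.0002, 0.0139]
[91.8, -35.4, -15.9, 2.6, -0.0001, -0.0002, 0.0139]
[91.8, -35.6, -15.4, 2.6, -0.0001, -0.0002, 0.0139]
[91.8, -35.8, -14.9, 2.6, -0.0001, -0.0002, 0.0139]
[91.8, -36.0, -14.4, 2.6, -0.0001, -0.0002, 0.0139]
[91.8, -36.2, -13.9, 2.6, -0.0001, -0.0002, 0.0139]
[91.8, -36.4, -13.4, 2.6, -0.0001, -0.0002, 0.0139]
[91.8, -36.6, -12.9, 2.6, -0.0001, -0.0002, 0.0139]
```

move_arm --pt "91.8 -35 -17.5 2.5 0 0 0.014" --pt "91.8 -35 -17 2.5 0 0 0.014" --pt "91.8 -35 -16.5 2.5 0 0 0.014" --pt "91.8 -35 -16 2.5 0 0 0.014" --pt "91.8 -35.5 -15.5 2.5 0 0 0.014" --pt "91.8 -36 -15 2.5 0 0 0.014" --pt "91.8 -36 -14.5 2.5 0 0 0.014" --pt "91.8 -36 -14 2.5 0 0 0.014" --pt "91.8 -36.5 -13.5 2.5 0 0 0.014" --pt "91.8 -36.5 -13 2.5 0 0 0.014"

```text
time: 3.0
tool_pos: [0.4352, 0.1422, 0.2021]
tool_rot: [-3.133, -0.005, -1.505]
contact_force: [1.3, -0.6, -0.5]
opening: 0.0916
```

```bash
python3 - <<'E'
from h import *
st()
plan([.495,.4165,.13],[np.pi,0,-1.518],7)
c=robot.read_camera('scene');save(c,'s1')
b=c['img'][:,:,::-1]
cv2.imwrite('pics/s1c.png',cv2.resize(b[20:260,280:520],None,fx=2.5,fy=2.5,interpolation=cv2.INTER_CUBIC))
E
```

```text
3.0 [0.4352 0.1422 0.2021] [-3.1334 -0.0047 -1.5053] F [ 1.33 -0.59 -0.5 ] op 0.0916
[91.8, -38.6, -11.0, 10.2, -0.0012, -0.0007, 0.0018]
[91.8, -38.6, -10.9, 10.2, -0.0012, -0.0007, 0.0018]
[91.8, -38.6, -10.9, 10.2, -0.0012, -0.0007, 0.0018]
[91.8, -38.6, -10.8, 10.2, -0.0012, -0.0007, 0.0018]
[91.8, -38.6, -10.8, 10.3, -0.0012, -0.0007, 0.0018]
[91.8, -38.7, -10.7, 10.3, -0.0012, -0.0007, 0.0018]
[91.8, -38.7, -10.7, 10.3, -0.0012, -0.0007, 0.0018]
```

View pics/s1c.png

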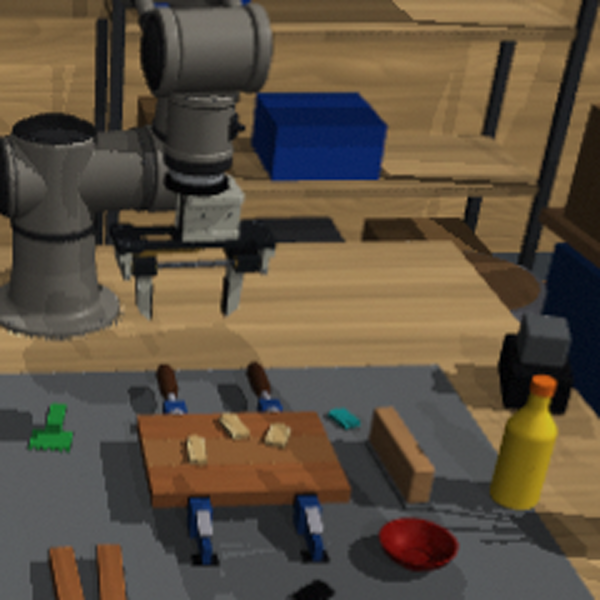

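move_arm --pt "91.8 -38.5 -11 10 -0.001 0 0.002" --pt "91.8 -38.5 -11 10 -0.001 0 0.002" --pt "91.8 -38.5 -11 10 -0.001 0 0.002" --pt "91.8 -38.5 -11 10 -0.001 0 0.002" --pt "91.8 -38.5 -11 10 -0.001 0 0.002" --pt "91.8 -38.5 -10.5 10 -0.001 0 0.002" --pt "91.8 -38.5 -10.5 10 -0.001 0 0.002" --pt "91.8 0 0 0 0 0 0"

```text
time: 4.05
tool_pos: [0.4982, 0.4293, 0.1288]
tool_rot: [-3.138, -0.003, -1.518]
contact_force: [-0.0, -0.4, 0.3]
opening: 0.0918
```

```bash
python3 - <<'E'
from h import *
st()
plan([.495,.4165,.030],[np.pi,0,-1.518],5)
c=robot.read_camera('top');save(c,'t1')
b=c['img'][:,:,::-1]
cv2.imwrite('pics/t1c.png',cv2.resize(b[120:320,90:340],None,fx=3,fy=3,interpolation=cv2.INTER_CUBIC))
E
```

```text
4.05 [0.4982 0.4293 0.1288] [-3.1379e+00 -2.7000e-03 -1.5175e+00] F [-0.   -0.42  0.34] op 0.0918
[91.8, 2.5, 0.8, 19.8, -0.0007, -0.0005, 0.0001]
[91.8, 2.5, 0.8, 19.8, -0.0007, -0.0005, 0.0001]
[91.8, 2.5, 0.8, 19.8, -0.0007, -0.0005, 0.0001]
[91.8, 2.5, 0.8, 19.8, -0.0007, -0.0005, 0.0001]
[91.8, 2.5, 0.8, 19.8, -0.0007, -0.0005, 0.0001]
```

View pics/t1c.png

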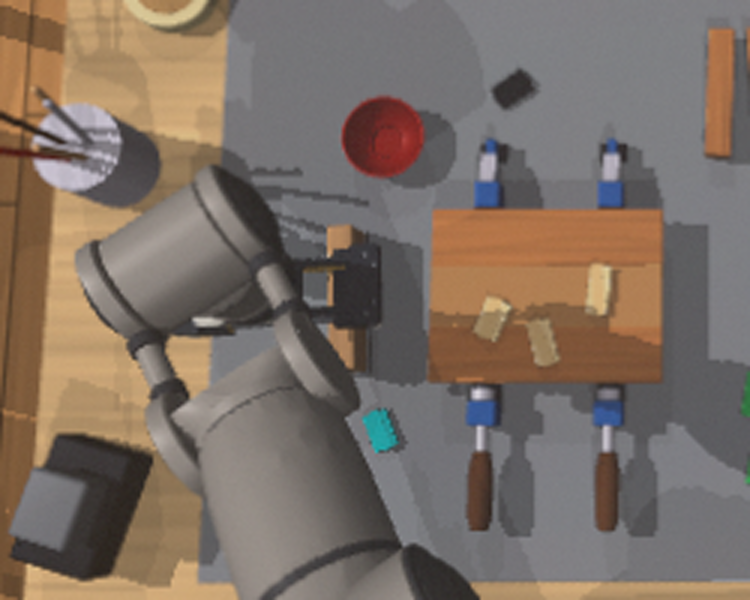

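move_arm --pt "91.8 8 1.5 5 -0.001 0 0" --pt "91.8 5 1.5 15 -0.001 0 0" --pt "91.8 0 0 20 0 0 0" --pt "91.8 0 0 20 0 0 0" --pt "91.8 0 0 20 0 0 0" --pt "91.8 0 0 16 0 0 0" --pt "91.8 0 0 0 0 0 0"

```text
time: 4.97
tool_pos: [0.4973, 0.4037, 0.0342]
tool_rot: [-3.138, -0.004, -1.526]
contact_force: [0.2, 0.0, 0.4]
opening: 0.0919
```

```bash
python3 - <<'E'
from h import *
st()
c=robot.read_camera('scene');save(c,'s2')
b=c['img'][:,:,::-1]
cv2.imwrite('pics/s2c.png',cv2.resize(b[100:260,340:540],None,fx=3,fy=3,interpolation=cv2.INTER_CUBIC))
E
```

```text
4.97 [0.4973 0.4037 0.0342] [-3.1378 -0.004  -1.5265] F [0.23 0.01 0.37] op 0.0919
```

View pics/s2c.png

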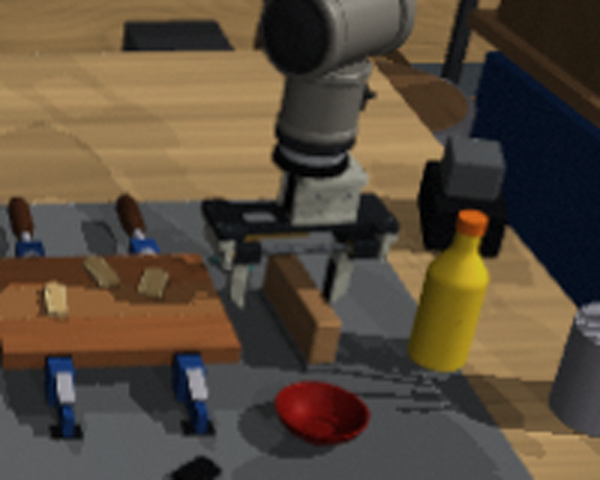

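```bash
python3 - <<'E'
from h import *
st()
E
```

```text
5.03 [0.4978 0.4041 0.0352] [-3.1363 -0.0032 -1.5265] F [0.32 0.27 0.07] op 0.0917
```

move_arm --pt "91.8 -12 0 3 0 0 0.004" --pt "91.8 0 0 0 0 0 0"

```text
time: 5.28
tool_pos: [0.4982, 0.4174, 0.0338]
tool_rot: [-3.134, -0.001, -1.531]
contact_force: [-0.1, 0.2, -0.1]
opening: 0.092
```

move_arm --pt "20 0 0 0 0 0 0.008" --pt "20 0 0 0 0 0 0" --pt "20 0 0 0 0 0 0" --pt "20 0 0 0 0 0 0" --pt "20 0 0 0 0 0 0" --newtons 45

```text
time: 5.9
tool_pos: [0.4984, 0.4179, 0.0346]
tool_rot: [-3.132, -0.001, -1.539]
contact_force: [-0.3, 0.2, -0.7]
opening: 0.0466
```

move_arm --pt "20 0 0 0 0 0 -0.02" --pt "20 0 0 0 0 0 0" --pt "20 0 0 0 0 0 0" --pt "20 0 0 0 0 0 0" --pt "20 0 0 0 0 0 0"

```text
time: 6.52
tool_pos: [0.4984, 0.4177, 0.0346]
tool_rot: [-3.133, -0.001, -1.518]
contact_force: [0.5, -0.5, -0.5]
opening: 0.0283
```

move_arm --pt "20 0 0 -20 0 0 0" --pt "20 0 0 -20 0 0 0" --pt "20 0 0 -20 0 0 0" --pt "20 0 0 -15 0 0 0" --pt "20 0 0 0 0 0 0"

```text
time: 7.15
tool_pos: [0.4965, 0.417, 0.1095]
tool_rot: [-3.137, -0.004, -1.518]
contact_force: [0.2, 0.1, -2.1]
opening: 0.0278
```

```bash
python3 - <<'E'
from h import *
st()
plan([.488,.312,.100],[np.pi,0,-1.567],5,20)
E
```

```text
7.15 [0.4965 0.417  0.1095] [-3.1368 -0.0035 -1.5176] F [ 0.24  0.11 -2.07] op 0.0278
[20, 20.9, 2.8, 2.0, -0.001, -0.0007, 0.0099]
[20, 20.9, 2.6, 2.0, -0.001, -0.0007, 0.0099]
[20, 20.9, 2.4, 1.9, -0.001, -0.0007, 0.0099]
[20, 21.0, 2.2, 1.9, -0.001, -0.0007, 0.0099]
[20, 21.0, 2.0, 1.9, -0.001, -0.0007, 0.0099]
```

move_arm --pt "20 21 2.5 1 -0.001 -0.001 0.01" --pt "20 21 2.5 1 -0.001 -0.001 0.01" --pt "20 21 2.5 1 -0.001 -0.001 0.01" --pt "20 21 2.5 1 -0.001 -0.001 0.01" --pt "20 10 2 1 0 0 0.008" --pt "20 0 0 0 0 0 0"

```text
time: 7.9
tool_pos: [0.4849, 0.3192, 0.0991]
tool_rot: [3.135, -0.003, -1.567]
contact_force: [-0.8, -0.1, -2.4]
opening: 0.0277
```

```bash
python3 - <<'E'
from h import *
c=robot.read_camera('scene');save(c,'s3')
d=robot.read_camera('top')
st()
b=c['img'][:,:,::-1];a=d['img'][:,:,::-1]
o=np.hstack([cv2.resize(b[100:260,310:450],None,fx=2.8,fy=2.8,interpolation=cv2.INTER_CUBIC),cv2.resize(a[150:310,190:315],None,fx=2.8,fy=2.8,interpolation=cv2.INTER_CUBIC)])
cv2.imwrite('pics/s3c.png',o);print(o.shape)
E
```

```text
8.0 [0.4851 0.32   0.0994] [ 3.1358e+00 -2.3000e-03 -1.5656e+00] F [-0.18  0.04 -0.92] op 0.0278
(448, 742, 3)
```

View pics/s3c.png

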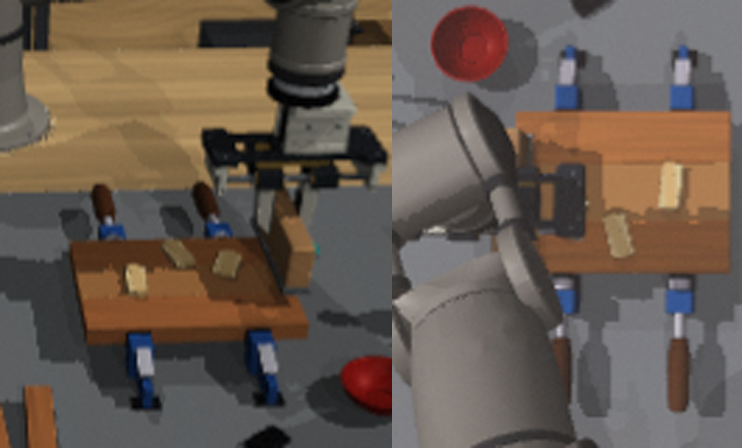

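move_arm --pt "20 6 0 8 0 0 0" --pt "20 0 0 6 0 0 0" --pt "20 0 0 0 0 0 0"

```text
time: 8.38
tool_pos: [0.4849, 0.3149, 0.084]
tool_rot: [3.136, -0.002, -1.564]
contact_force: [0.0, 0.2, -1.9]
opening: 0.0278
```

```bash
python3 - <<'E'
from h import *
st()
E
```

```text
8.38 [0.4849 0.3149 0.084 ] [ 3.1357e+00 -2.1000e-03 -1.5640e+00] F [ 0.03  0.23 -1.89] op 0.0278
```

move_arm --pt "20 0 0 1.5 0 0 0" --pt "20 0 0 1.5 0 0 0"

```text
time: 8.62
tool_pos: [0.4847, 0.3152, 0.0818]
tool_rot: [3.136, -0.002, -1.564]
contact_force: [-5.9, -1.1, 9.7]
opening: 0.0278
```

move_arm --pt "20 0 0 -1 0 0 0" --pt "20 10 0 0 0 0 0" --pt "20 12 0 0 0 0 0" --pt "20 12 0 0 0 0 0" --pt "20 12 0 0 0 0 0"

```text
time: 9.25
tool_pos: [0.4852, 0.2665, 0.083]
tool_rot: [3.136, -0.002, -1.563]
contact_force: [0.2, 0.1, -1.1]
opening: 0.0278
```

move_arm --pt "20 12 0 0.3 0 0 0" --pt "20 12 0 0 0 0 0" --pt "20 12 0 0 0 0 0" --pt "20 12 0 0 0 0 0" --pt "20 12 0 0 0 0 0" --pt "20 12 0 0 0 0 0"

```text
time: 10.0
tool_pos: [0.4858, 0.1889, 0.0829]
tool_rot: [3.137, -0.002, -1.564]
contact_force: [-0.3, -0.1, -2.0]
opening: 0.0277
```

```bash
python3 - <<'E'
from h import *
c=robot.read_camera('scene')
d=robot.read_camera('top')
st()
b=c['img'][:,:,::-1];a=d['img'][:,:,::-1]
o=np.hstack([cv2.resize(b[100:260,310:450],None,fx=2.8,fy=2.8,interpolation=cv2.INTER_CUBIC),cv2.resize(a[150:310,190:315],None,fx=2.8,fy=2.8,interpolation=cv2.INTER_CUBIC)])
cv2.imwrite('pics/s4c.png',o);print(o.shape)
E
```

```text
10.1 [0.4858 0.1884 0.0829] [ 3.1363e+00 -2.1000e-03 -1.5650e+00] F [ 0.65 -0.33 -0.99] op 0.0276
(448, 742, 3)
```

View pics/s4c.png

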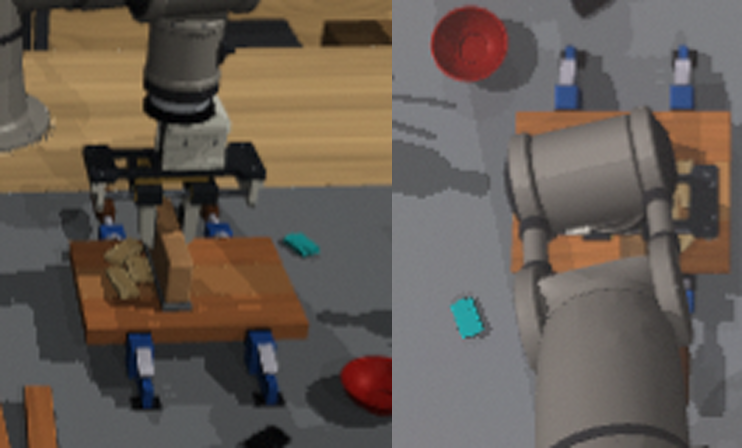

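move_arm --pt "20 10 0 0.3 0 0 0" --pt "20 10 0 0 0 0 0" --pt "20 10 0 0 0 0 0" --pt "20 10 0 0 0 0 0" --pt "20 10 0 0 0 0 0" --pt "20 10 0 0 0 0 0" --pt "20 10 0 0 0 0 0" --pt "20 10 0 0 0 0 0" --pt "20 10 0 0 0 0 0" --pt "20 10 0 0 0 0 0" --pt "20 10 0 0 0 0 0" --pt "20 10 0 0 0 0 0"

```text
time: 11.6
tool_pos: [0.4922, 0.0618, 0.0873]
tool_rot: [-3.132, -0.001, -1.563]
contact_force: [-1.2, 0.8, -1.9]
opening: 0.0279
```

```bash
python3 - <<'E'
from h import *
c=robot.read_camera('scene')
d=robot.read_camera('top')
st()
b=c['img'][:,:,::-1];a=d['img'][:,:,::-1]
o=np.hstack([cv2.resize(b[100:260,280:420],None,fx=2.8,fy=2.8,interpolation=cv2.INTER_CUBIC),cv2.resize(a[150:310,230:365],None,fx=2.8,fy=2.8,interpolation=cv2.INTER_CUBIC)])
cv2.imwrite('pics/s5c.png',o);print(o.shape)
E
```

```text
11.7 [0.4917 0.0615 0.0868] [-3.1333e+00 -6.0000e-04 -1.5647e+00] F [-0.32  0.76 -1.65] op 0.0275
(448, 770, 3)
```

View pics/s5c.png

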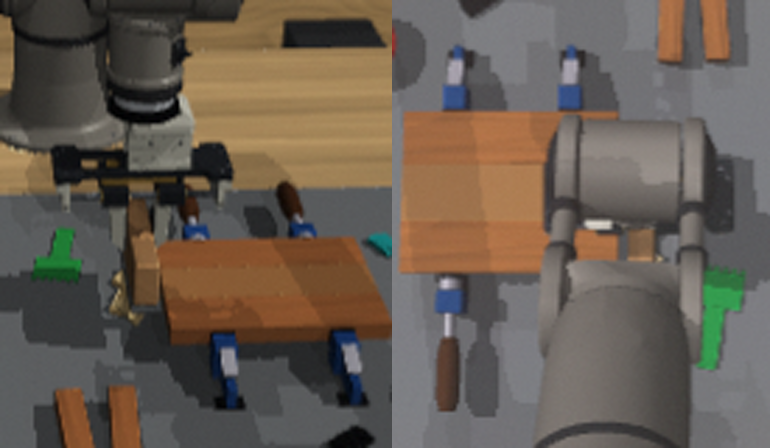

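move_arm --pt "20 10 0 0 0 0 0" --pt "20 10 0 0 0 0 0" --pt "20 0 0 -30 0 0 0" --pt "20 -30 0 -30 0 0 0" --pt "20 -40 0 0 0 0 0" --pt "20 -40 0 0 0 0 0" --pt "20 -40 0 0 0 0 0" --pt "20 -30 0 0 0 0 0"

```text
time: 12.7
tool_pos: [0.4894, 0.2206, 0.1463]
tool_rot: [-3.14, -0.001, -1.57]
contact_force: [0.2, 0.2, -1.9]
opening: 0.0276
```

```bash
python3 - <<'E'
from h import *
c=robot.read_camera('scene')
d=robot.read_camera('top')
st()
b=c['img'][:,:,::-1];a=d['img'][:,:,::-1]
o=np.hstack([cv2.resize(b[100:260,280:420],None,fx=2.8,fy=2.8,interpolation=cv2.INTER_CUBIC),cv2.resize(a[150:310,230:365],None,fx=2.8,fy=2.8,interpolation=cv2.INTER_CUBIC)])
cv2.imwrite('pics/s6c.png',o);print(o.shape)
E
```

```text
12.8 [0.4893 0.2217 0.1462] [-3.1396e+00  2.0000e-04 -1.5679e+00] F [-0.29  0.07 -0.9 ] op 0.0278
(448, 770, 3)
```

View pics/s6c.png

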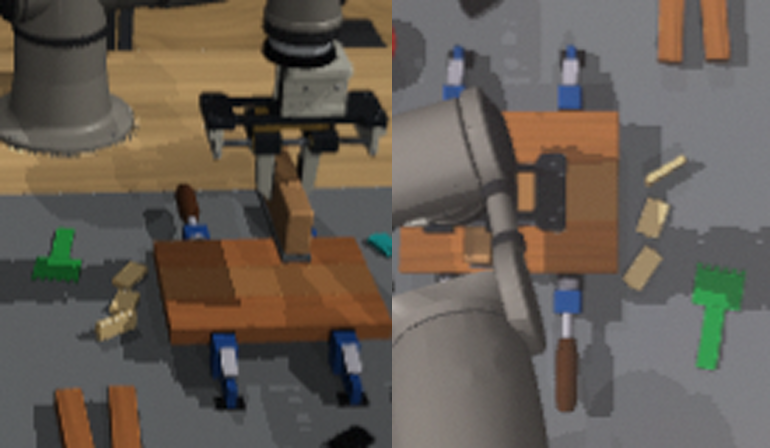

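```bash
python3 - <<'E'
from h import *
plan([.498,.415,.120],[np.pi,0,-1.53],6,20)
E
```

```text
[20, -32.2, -1.5, 4.4, -0.0003, 0.0, -0.0063]
[20, -32.2, -1.7, 4.4, -0.0003, 0.0, -0.0063]
[20, -32.2, -1.9, 4.4, -0.0003, 0.0, -0.0063]
[20, -32.2, -2.1, 4.4, -0.0003, 0.0, -0.0063]
[20, -32.2, -2.3, 4.4, -0.0003, 0.0, -0.0063]
[20, -32.1, -2.6, 4.4, -0.0003, 0.0, -0.0063]
```

move_arm --pt "20 -32 -1.5 2 0 0 -0.006" --pt "20 -32 -2 4 0 0 -0.006" --pt "20 -32 -2 4 0 0 -0.006" --pt "20 -32 -2 4 0 0 -0.006" --pt "20 -32 -2 4 0 0 -0.006" --pt "20 -24 -2 4 0 0 -0.006" --pt "20 0 0 20 0 0 0" --pt "20 0 0 20 0 0 0" --pt "20 0 0 20 0 0 0" --pt "20 0 0 0 0 0 0"

```text
time: 14.05
tool_pos: [0.5001, 0.4005, 0.0572]
tool_rot: [3.136, -0.007, -1.534]
contact_force: [-0.5, -0.1, -1.1]
opening: 0.0273
```

move_arm --pt "20 -10 0 10 0.005 0 0" --pt "20 0 0 9 0 0 0" --pt "20 0 0 2 0 0 0" --pt "20 0 0 0 0 0 0"

```text
time: 14.55
tool_pos: [0.5011, 0.4108, 0.0366]
tool_rot: [-3.139, -0.006, -1.535]
contact_force: [-0.5, -0.4, -1.2]
opening: 0.0277
```

move_arm --pt "20 0 0 1.5 0 0 0" --pt "20 0 0 1 0 0 0"

```text
time: 14.8
tool_pos: [0.5014, 0.411, 0.0347]
tool_rot: [-3.138, -0.005, -1.534]
contact_force: [-0.1, -0.4, -1.0]
opening: 0.0277
```

move_arm --pt "20 0 0 0.8 0 0 0" --pt "20 0 0 0.8 0 0 0"

```text
time: 15.05
tool_pos: [0.5014, 0.411, 0.0346]
tool_rot: [-3.138, -0.005, -1.534]
contact_force: [-3.2, -2.1, 5.9]
opening: 0.0276
```

Contact with the mat; release, then lift.

move_arm --pt "70 0 0 0 0 0 0" --pt "70 0 0 0 0 0 0" --pt "70 0 0 0 0 0 0" --pt "70 0 0 0 0 0 0" --pt "70 0 0 -20 0 0 0" --pt "70 0 0 -35 0 0 0" --pt "70 0 0 -50 0 0 0" --pt "70 0 0 -50 0 0 0" --pt "70 0 0 -40 0 0 0" --pt "70 0 0 0 0 0 0"

```text
time: 16.3
tool_pos: [0.5009, 0.4119, 0.2343]
tool_rot: [-3.138, -0.005, -1.535]
contact_force: [0.5, -0.0, 0.4]
opening: 0.0702
```

```bash
python3 - <<'E'
from h import *
import pickle
c=robot.read_camera('scene');st()
b=c['img'][:,:,::-1]
cv2.imwrite('pics/s7c.png',cv2.resize(b[100:260,280:520],None,fx=2.8,fy=2.8,interpolation=cv2.INTER_CUBIC))
E
```

```text
16.35 [0.5001 0.4114 0.232 ] [-3.1414 -0.0073 -1.5347] F [-0.75  0.39  0.26] op 0.07
```

View pics/s7c.png

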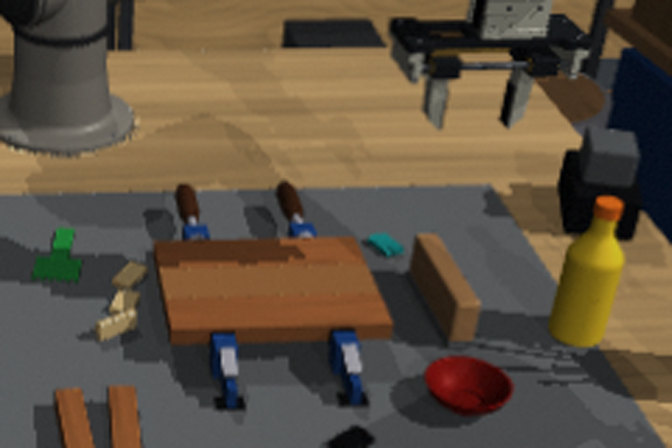

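```bash
python3 - <<'E'
from h import *
import pickle
c=pickle.load(open('top0.pkl','rb'))
def B(p,z):return proj_inv(c,p[0]/3+360-.33,p[1]/3+110-.33,z)
O=np.array([.567,-.263]);th=.088
def loc(p):
    d=p[:2]-O;return np.round([np.cos(th)*d[0]+np.sin(th)*d[1],-np.sin(th)*d[0]+np.cos(th)*d[1]],4)
for n,p,z in[('hinge',(283,140),.087),('hinge',(313,368),.087),('top',(385,85),.275),('top',(437,347),.275),('bat',(378,95),.26),('bat',(412,335),.26),('caul',(177,160),.032),('caul',(203,158),.032),('caul',(200,375),.032),('caul',(228,372),.032),('op',(96,168),.087),('op',(276,151),.087),('op',(118,381),.087),('op',(302,365),.087),
('out',(82,75),.087),('out',(268,57),.087),('out',(130,480),.087),('out',(323,460),.087)]:print(n,loc(B(p,z)))
# scene
s=pickle.load(open('scene0.pkl','rb'))
def S(p,z):return proj_inv(s,p[0]/2.15+110-.3,p[1]/2.15+120-.3,z)
for n,p,z in[('covfar',(170,140),.087),('cov',(303,137),.087),('nearL',(162,235),.087),('nearR',(316,223),.087),('out',(300,103),.087),('out',(158,270),.087),('out',(319,262),.087),('caulL',(226,155),.032),('caulR',(243,155),.032)]:print(n,loc(S(p,z)))
E
```

```text
hinge [ 0.12   -0.1006]
hinge [-0.1135 -0.0996]
top [ 0.1187 -0.1401]
top [-0.1155 -0.1511]
bat [ 0.114  -0.1383]
bat [-0.1023 -0.1372]
caul [ 0.1212 -0.0033]
caul [ 0.1208 -0.0308]
caul [-0.1075  0.0003]
caul [-0.1069 -0.0287]
op [0.1085 0.0915]
op [ 0.1092 -0.0921]
op [-0.1096  0.0937]
op [-0.1096 -0.0893]
out [0.2074 0.0951]
out [ 0.2084 -0.0967]
out [-0.2074  0.0931]
out [-0.204 -0.097]
covfar [-0.116  -0.0965]
cov [-0.0995  0.0919]
nearL [ 0.1138 -0.0933]
nearR [0.1153 0.0978]
out [-0.2008  0.0924]
out [ 0.184  -0.0935]
out [0.1962 0.0966]
caulL [-0.1532 -0.0236]
caulR [-0.1498  0.0015]
```

```bash
python3 - <<'E'
from h import *
plan([.5964,-.235,.20],[np.pi,0,-1.486],15)
E
```

```text
[91.8, 43.3, -4.9, 2.5, -0.0, -0.0005, -0.0032]
[91.8, 43.3, -4.7, 2.4, -0.0, -0.0005, -0.0032]
[91.8, 43.3, -4.6, 2.4, -0.0, -0.0005, -0.0032]
[91.8, 43.3, -4.4, 2.4, -0.0, -0.0005, -0.0032]
[91.8, 43.3, -4.3, 2.4, -0.0, -0.0005, -0.0032]
[91.8, 43.4, -4.2, 2.3, -0.0, -0.0005, -0.0032]
[91.8, 43.4, -4.0, 2.3, -0.0, -0.0005, -0.0032]
[91.8, 43.4, -3.9, 2.3, -0.0, -0.0005, -0.0032]
[91.8, 43.4, -3.7, 2.3, -0.0, -0.0005, -0.0032]
[91.8, 43.4, -3.6, 2.3, -0.0, -0.0005, -0.0032]
[91.8, 43.4, -3.4, 2.2, -0.0, -0.0005, -0.0032]
[91.8, 43.4, -3.3, 2.2, -0.0, -0.0005, -0.0032]
[91.8, 43.4, -3.2, 2.2, -0.0, -0.0005, -0.0032]
[91.8, 43.5, -3.0, 2.2, -0.0, -0.0005, -0.0032]
[91.8, 43.5, -2.9, 2.2, -0.0, -0.0005, -0.0032]
```

move_arm --pt "91.8 43 -5 2 0 0 -0.003" --pt "91.8 43 -5 2 0 0 -0.003" --pt "91.8 43 -5 2 0 0 -0.003" --pt "91.8 43 -4 2 0 0 -0.003" --pt "91.8 43 -4 2 0 0 -0.003" --pt "91.8 43 -4 2 0 0 -0.003" --pt "91.8 43 -4 2 0 0 -0.003" --pt "91.8 43 -4 2 0 0 -0.003" --pt "91.8 43 -4 2 0 0 -0.003" --pt "91.8 43 -4 2 0 0 -0.003" --pt "91.8 43 -3 2 0 0 -0.003" --pt "91.8 20 -3 2 0 0 -0.003"

```text
time: 17.85
tool_pos: [0.5675, -0.093, 0.1899]
tool_rot: [3.107, -0.007, -1.494]
contact_force: [0.1, 0.3, -0.5]
opening: 0.0919
```

```bash
python3 - <<'E'
from h import *
st()
plan([.5964,-.2544,.19],[np.pi,0,-1.486],6)
E
```

```text
17.85 [ 0.5675 -0.093   0.1899] [ 3.1069 -0.0072 -1.4936] F [ 0.07  0.28 -0.45] op 0.0919
[91.8, 27.2, -2.7, 0.1, 0.0058, -0.0012, -0.0013]
[91.8, 27.2, -2.7, 0.1, 0.0058, -0.0012, -0.0013]
[91.8, 27.2, -2.7, 0.1, 0.0058, -0.0012, -0.0013]
[91.8, 27.2, -2.6, 0.0, 0.0058, -0.0012, -0.0013]
[91.8, 27.2, -2.6, 0.0, 0.0058, -0.0012, -0.0013]
[91.8, 27.2, -2.6, 0.0, 0.0058, -0.0012, -0.0013]
```

move_arm --pt "91.8 27 -3 0 0.006 -0.001 -0.001" --pt "91.8 27 -3 0 0.006 -0.001 -0.001" --pt "91.8 27 -3 0 0.006 -0.001 -0.001" --pt "91.8 27 -3 0 0.006 -0.001 -0.001" --pt "91.8 27 -3 0 0.006 -0.001 -0.001" --pt "91.8 10 -3 0 0 0 0" --pt "91.8 0 0 0 0 0 0"

```text
time: 18.73
tool_pos: [0.5954, -0.2356, 0.1806]
tool_rot: [3.125, 0.009, -1.487]
contact_force: [-0.2, -1.0, 0.6]
opening: 0.0917
```

```bash
python3 - <<'E'
from h import *
c=robot.read_camera('scene')
d=robot.read_camera('top')
st()
plan([.5964,-.2544,.12],[np.pi,0,-1.486],3)
b=c['img'][:,:,::-1];a=d['img'][:,:,::-1]
o=np.hstack([cv2.resize(b[60:280,120:270],None,fx=2.6,fy=2.6,interpolation=cv2.INTER_CUBIC),cv2.resize(a[100:320,370:520],None,fx=2.6,fy=2.6,interpolation=cv2.INTER_CUBIC)])
cv2.imwrite('pics/s8c.png',o);print(o.shape)
E
```

```text
18.82 [ 0.5954 -0.2348  0.181 ] [ 3.1253  0.0084 -1.4856] F [-0.09  0.19 -1.44] op 0.092
[91.8, 6.7, -0.1, 20.3, 0.0054, 0.0028, 0.0002]
[91.8, 6.6, 0.0, 20.3, 0.0054, 0.0028, 0.0002]
[91.8, 6.6, 0.1, 20.3, 0.0054, 0.0028, 0.0002]
(572, 780, 3)
```

View pics/s8c.png

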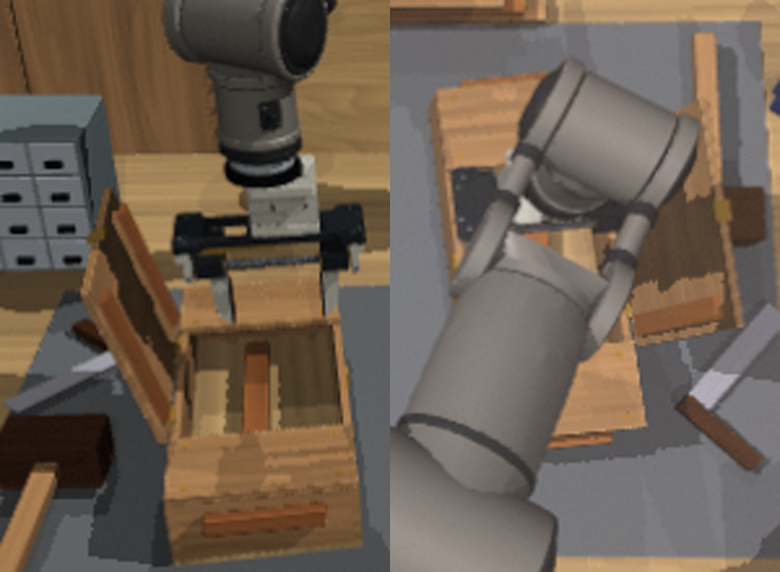

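move_arm --pt "91.8 6.5 0 18 0.006 0.003 0" --pt "91.8 6.5 0 18 0.006 0.003 0" --pt "91.8 6 0 18 0.005 0.003 0" --pt "91.8 0 0 0 0 0 0"

```text
time: 19.32
tool_pos: [0.5971, -0.2487, 0.1267]
tool_rot: [-3.14, -0.0, -1.48]
contact_force: [-0.7, -0.3, -0.1]
opening: 0.092
```

```bash
python3 - <<'E'
from h import *
c=robot.read_camera('scene')
s=st()
plan([.5964,-.2544,.05],[np.pi,0,-1.486],4)
# predicted fingertip pixel positions
R=rot(s['tool_rot']);p=s['tool_pos']
for dx in(-.046,0,.046):print(dx,np.round((proj(c,p+R.apply([dx,0,0]))-[120,60])*3,0))
b=c['img'][:,:,::-1]
cv2.imwrite('pics/s9c.png',cv2.resize(b[60:260,120:300],None,fx=3,fy=3,interpolation=cv2.INTER_CUBIC))
E
```

```text
19.38 [ 0.5977 -0.2488  0.1278] [-3.1381e+00 -1.1000e-03 -1.4801e+00] F [-0.21  0.16  0.35] op 0.0914
[91.8, 1.4, 0.5, 19.5, -0.0009, -0.0003, 0.0015]
[91.8, 1.4, 0.5, 19.5, -0.0009, -0.0003, 0.0015]
[91.8, 1.4, 0.5, 19.5, -0.0009, -0.0003, 0.0015]
[91.8, 1.4, 0.5, 19.5, -0.0009, -0.0003, 0.0015]
-0.046 [360. 407.]
0 [310. 411.]
0.046 [260. 415.]
```

View pics/s9c.png

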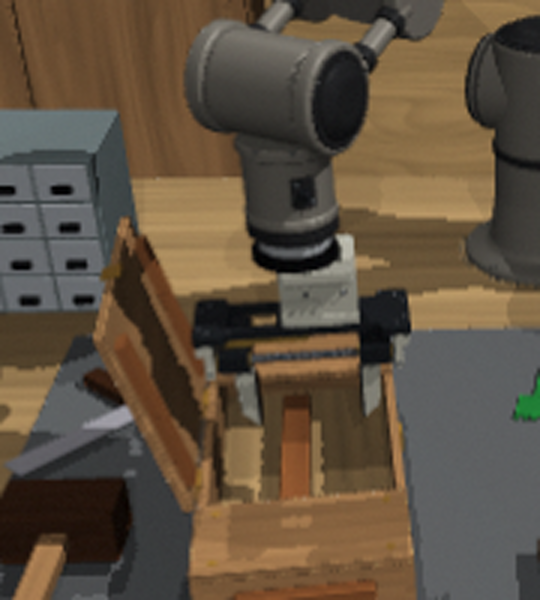

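move_arm --pt "91.8 2.5 0.5 19 -0.001 0 0.001" --pt "91.8 2.5 0.5 19 -0.001 0 0.001" --pt "91.8 0 0.5 19 0 0 0.001" --pt "91.8 0 0 15 0 0 0" --pt "91.8 0 0 0 0 0 0"

```text
time: 20.0
tool_pos: [0.5981, -0.2528, 0.0538]
tool_rot: [-3.138, -0.003, -1.481]
contact_force: [-0.1, -0.4, 0.3]
opening: 0.0918
```

```bash
python3 - <<'E'
from h import *
c=robot.read_camera('scene')
s=st()
b=c['img'][:,:,::-1]
cv2.imwrite('pics/s10c.png',cv2.resize(b[100:260,140:270],None,fx=3.7,fy=3.7,interpolation=cv2.INTER_CUBIC))
E
```

```text
20.05 [ 0.5986 -0.253   0.0546] [-3.1364 -0.0035 -1.4812] F [ 0.31 -0.38 -0.44] op 0.092
```

View pics/s10c.png

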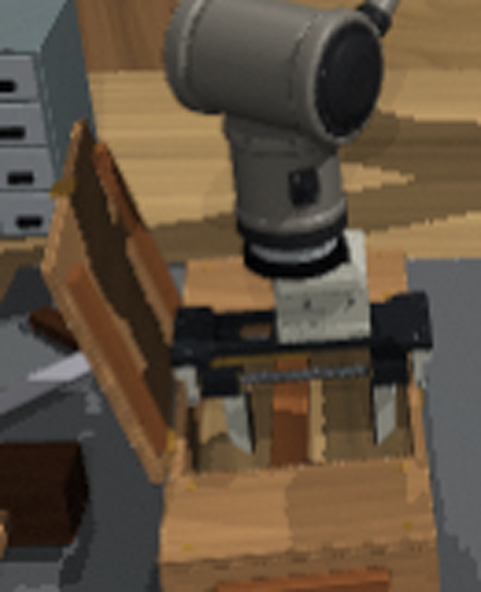

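move_arm --pt "91.8 0 0 14 0 0 0" --pt "91.8 0 0 10 0 0 0" --pt "91.8 0 0 4 0 0 0" --pt "91.8 0 0 0 0 0 0"

```text
time: 20.55
tool_pos: [0.5996, -0.2535, 0.0261]
tool_rot: [-3.134, -0.005, -1.481]
contact_force: [-0.8, -0.1, 0.0]
opening: 0.0919
```

move_arm --pt "91.8 0 0 1.5 -0.006 0 0" --pt "91.8 0 0 1.5 0 0 0" --pt "91.8 0 0 0 0 0 0"

```text
time: 20.92
tool_pos: [0.6, -0.2537, 0.0236]
tool_rot: [-3.14, -0.006, -1.481]
contact_force: [-0.9, 0.0, -0.2]
opening: 0.0921
```

move_arm --pt "20 0 0 0.6 0 0 0" --pt "20 0 0 0 0 0 0" --pt "20 0 0 0 0 0 0" --pt "20 0 0 0 0 0 0" --pt "20 0 0 0 0 0 0" --pt "20 0 0 0 0 0 0" --pt "20 0 0 0 0 0 0" --pt "20 0 0 0 0 0 0" --pt "20 0 0 0 0 0 0" --newtons 60

```text
time: 22.05
tool_pos: [0.6003, -0.2542, 0.0234]
tool_rot: [-3.139, -0.006, -1.481]
contact_force: [-0.7, -0.8, 0.1]
opening: 0.0278
```

```bash
python3 - <<'E'
from h import *
c=robot.read_camera('scene');d=robot.read_camera('top')
s=st()
b=c['img'][:,:,::-1];a=d['img'][:,:,::-1]
o=np.hstack([cv2.resize(b[100:260,140:270],None,fx=3,fy=3,interpolation=cv2.INTER_CUBIC),cv2.resize(a[110:270,380:500],None,fx=3,fy=3,interpolation=cv2.INTER_CUBIC)])
cv2.imwrite('pics/s11c.png',o)
E
```

```text
22.15 [ 0.6003 -0.2542  0.0234] [-3.1387 -0.0065 -1.4814] F [-0.22 -0.47  0.79] op 0.0273
```

View pics/s11c.png

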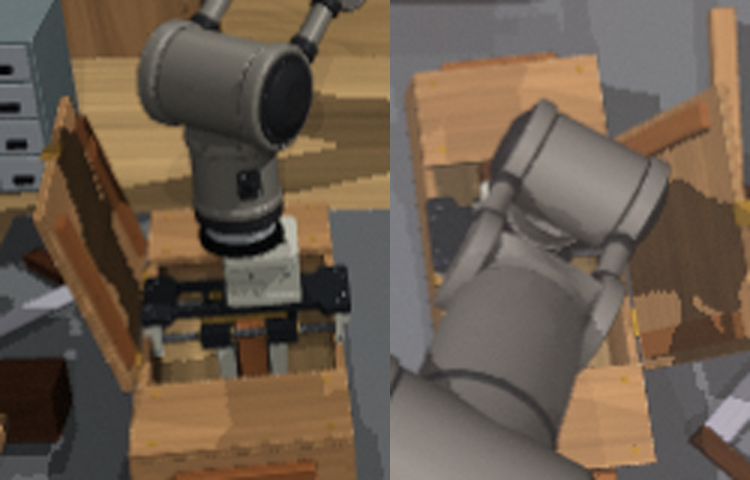

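move_arm --pt "20 0 0 -4 0 0 0" --pt "20 0 0 0 0 0 0" --pt "20 0 8 0 0 0 0" --pt "20 0 8 0 0 0 0" --pt "20 0 6 0 0 0 0" --pt "20 0 0 0 0 0 0"

```text
time: 22.9
tool_pos: [0.5757, -0.2557, 0.0269]
tool_rot: [-3.141, -0.005, -1.481]
contact_force: [0.0, 0.7, -2.6]
opening: 0.0273
```

```bash
python3 - <<'E'
from h import *
c=robot.read_camera('scene')
s=st();print(s['torque'])
b=c['img'][:,:,::-1]
o=cv2.resize(b[140:260,140:270],None,fx=4,fy=4,interpolation=cv2.INTER_CUBIC)
cv2.imwrite('pics/s12c.png',o)
E
```

```text
22.95 [ 0.5761 -0.2558  0.0269] [-3.1404 -0.0052 -1.4813] F [ 0.61 -0.84 -1.52] op 0.0277
[ 0.03185281 -0.13802082 -0.01182279]
```

View pics/s12c.png

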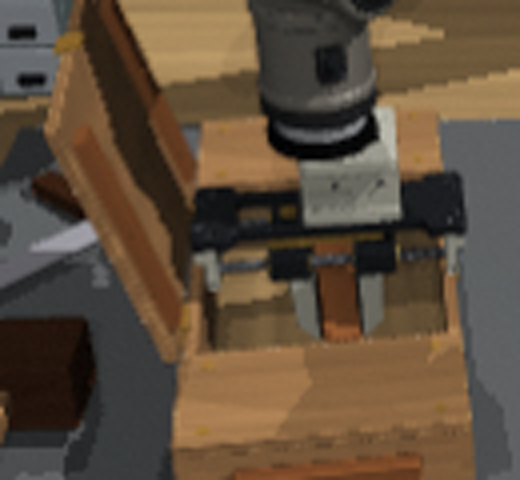

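move_arm --pt "20 0 5 0 0 0 0" --pt "20 0 5 0 0 0 0" --pt "20 0 0 0 0 0 0"

```text
time: 23.32
tool_pos: [0.5657, -0.2567, 0.0269]
tool_rot: [-3.14, -0.005, -1.481]
contact_force: [0.1, -0.2, -1.3]
opening: 0.0278
```

```bash
python3 - <<'E'
from h import *
c=robot.read_camera('scene')
s=st();print(s['torque'])
b=c['img'][:,:,::-1]
for z in(.012,.036):
  for lx in(-.0,.05,.08,.11):
    p=np.array([.567+lx*.996-.006*.088,-.263+lx*.088+.006,z]);print(z,lx,np.round((proj(c,p)-[140,140])*4))
o=cv2.resize(b[140:260,140:270],None,fx=4,fy=4,interpolation=cv2.INTER_CUBIC)
cv2.imwrite('pics/s13c.png',o)
E
```

```text
23.38 [ 0.5659 -0.2567  0.027 ] [-3.1397 -0.0056 -1.4811] F [ 0.62 -0.58 -1.92] op 0.0274
[ 0.02757217 -0.00620524  0.00981246]
0.012 -0.0 [340. 335.]
0.012 0.05 [340. 375.]
0.012 0.08 [340. 400.]
0.012 0.11 [340. 426.]
0.036 -0.0 [337. 309.]
0.036 0.05 [337. 348.]
0.036 0.08 [337. 373.]
0.036 0.11 [337. 399.]
```

View pics/s13c.png

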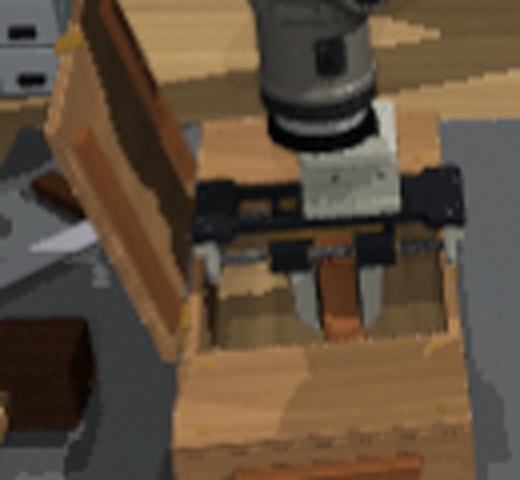

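move_arm --pt "20 0 5 0 0 0 0" --pt "20 0 5 0 0 0 0" --pt "20 0 0 0 0 0 0"

```text
time: 23.75
tool_pos: [0.5603, -0.2584, 0.0288]
tool_rot: [-3.129, -0.01, -1.482]
contact_force: [0.3, -0.5, -1.3]
opening: 0.0277
```

move_arm --pt "20 0 4 0 0 0 0"

```text
time: 23.88
tool_pos: [0.5598, -0.2595, 0.0299]
tool_rot: [-3.121, -0.013, -1.483]
contact_force: [17.1, 1.8, -0.7]
opening: 0.0275
```

```bash
python3 - <<'E'
from h import *
c=robot.read_camera('top')
s=st();print(s['torque'])
b=c['img'][:,:,::-1]
o=cv2.resize(b[110:290,370:510],None,fx=3.3,fy=3.3,interpolation=cv2.INTER_CUBIC)
cv2.imwrite('pics/s14c.png',o)
E
```

```text
23.93 [ 0.5599 -0.2596  0.0303] [-3.1198 -0.0135 -1.4829] F [11.08  1.17 -1.94] op 0.0274
[ 0.32013119 -2.10654521 -0.10587097]
```

View pics/s14c.png

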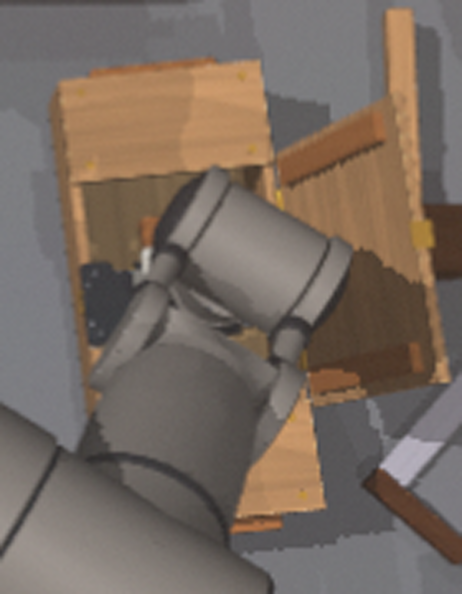

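```bash
python3 - <<'E'
from h import *
import pickle
c=pickle.load(open('top0.pkl','rb'))
O=np.array([.567,-.263]);th=.088
def loc(p):
    d=p[:2]-O;return np.round([np.cos(th)*d[0]+np.sin(th)*d[1],-np.sin(th)*d[0]+np.cos(th)*d[1]],4)
for q in[(141,218),(152,216)]:print(loc(proj_inv(c,370+q[0]/3.3-.3,110+q[1]/3.3-.3,.038)))
s=st();print(loc(s['tool_pos']))
E
```

```text
[0.0807 0.0224]
[0.0817 0.0117]
23.93 [ 0.5599 -0.2596  0.0303] [-3.1198 -0.0135 -1.4829] F [11.08  1.17 -1.94] op 0.0274
[-0.0068  0.004 ]
```

```bash
cat >> h.py <<'E'
O=np.array([.567,-.263]);th=.0898
def l2w(lx,ly,z):return np.array([O[0]+lx*np.cos(th)-ly*np.sin(th),O[1]+lx*np.sin(th)+ly*np.cos(th),z])
def w2l(p):
    d=np.array(p[:2])-O;return np.array([np.cos(th)*d[0]+np.sin(th)*d[1],-np.sin(th)*d[0]+np.cos(th)*d[1],p[2]])
base=rot([np.pi,0,-np.pi/2+th])
def tilt(t):return base*Ro.from_rotvec([t,0,0])
def tcp(L,t,ly):
    return l2w(L[0]+.192*np.cos(t)-.0156*np.sin(t),ly,L[1]+.192*np.sin(t)+.0156*np.cos(t))
def low(s):
    t=(base.inv()*rot(s['tool_rot'])).as_rotvec();p=w2l(s['tool_pos']);a=t[0]
    print('tilt',np.round(t,3),'loc',np.round(p,4),'L',np.round([p[0]-.192*np.cos(a)+.0156*np.sin(a),p[2]-.192*np.sin(a)-.0156*np.cos(a)],4))
E
python3 - <<'E'
from h import *
s=st();low(s)
plan(tcp((-.188,.012),0,.004),tilt(0),3,20)
E
```

```text
23.93 [ 0.5599 -0.2596  0.0303] [-3.1198 -0.0135 -1.4829] F [11.08  1.17 -1.94] op 0.0274
tilt [0.022 0.013 0.002] loc [-0.0068  0.004   0.0303] L [-0.1984  0.0105]
[20, -0.0, -3.6, 1.0, -0.0073, -0.0045, -0.0006]
[20, 0.0, -3.6, 0.9, -0.0073, -0.0045, -0.0006]
[20, 0.0, -3.6, 0.9, -0.0073, -0.0045, -0.0006]
```

move_arm --pt "20 0 -4 0 0 -0.004 0" --pt "20 0 -4 0 0 -0.004 0" --pt "20 0 -3 0 0 -0.004 0" --pt "20 0 0 0 0 0 0"

```text
time: 24.42
tool_pos: [0.5697, -0.2583, 0.0298]
tool_rot: [-3.123, 0.001, -1.482]
contact_force: [0.2, -0.1, -1.9]
opening: 0.0276
```

```bash
cat >> h.py <<'E'
def piv(L0,t0,L1,t1,ly,n,op=20):
    s=robot.observe();p=np.array(s['tool_pos']);R=rot(s['tool_rot'])
    for i in range(1,n+1):
        f=i/n;t=t0+(t1-t0)*f;L=np.array(L0)+(np.array(L1)-L0)*f
        q=tcp(L,t,ly);Q=tilt(t);print([op]+np.round(R.inv().apply(q-p)*1000,1).tolist()+np.round((R.inv()*Q).as_rotvec(),3).tolist());p,R=q,Q
E
python3 - <<'E'
from h import *
s=st();low(s)
piv((-.187,.0115),.022,(-.190,.0125),.2,.005,5)
E
```

```text
24.43 [ 0.5697 -0.2583  0.0298] [-3.1231e+00  5.0000e-04 -1.4822e+00] F [ 0.18 -0.07 -1.88] op 0.0276
tilt [ 0.019 -0.001  0.001] loc [0.0031 0.0044 0.0298] L [-0.1885  0.0107]
[20, -0.6, -0.2, -8.5, 0.039, 0.0, -0.001]
[20, 0.0, 1.3, -7.1, 0.036, 0.0, -0.0]
[20, -0.0, 1.3, -7.1, 0.036, -0.0, 0.0]
[20, 0.0, 1.2, -7.1, 0.036, 0.0, 0.0]
[20, 0.0, 1.2, -7.1, 0.036, 0.0, 0.0]
```

move_arm --pt "20 -0.5 0 -8 0.036 0 0" --pt "20 0 1 -7 0.036 0 0" --pt "20 0 1 -7 0.036 0 0" --pt "20 0 1 -7 0.036 0 0" --pt "20 0 1 -7 0.036 0 0" --pt "20 0 0 0 0 0 0"

```text
time: 25.18
tool_pos: [0.5601, -0.2589, 0.069]
tool_rot: [-2.931, -0.001, -1.484]
contact_force: [0.2, -0.1, -2.3]
opening: 0.0276
```

```bash
python3 - <<'E'
from h import *
c=robot.read_camera('scene')
s=st();low(s);print(s['qpos'].round(2))
piv((-.189,.0125),.2,(-.189,.0125),.38,.005,5)
b=c['img'][:,:,::-1]
o=cv2.resize(b[100:260,130:280],None,fx=3.7,fy=3.7,interpolation=cv2.INTER_CUBIC)
cv2.imwrite('pics/s15c.png',o)
E
```

```text
25.23 [ 0.5603 -0.2589  0.0687] [-2.9312e+00 -1.0000e-03 -1.4836e+00] F [-0.14  0.01 -2.21] op 0.0274
tilt [0.21  0.001 0.003] loc [-0.0063  0.0046  0.0687] L [-0.1908  0.0134]
[-0.63  0.59  1.63  0.2   0.78  0.73]
[20, -0.4, -1.1, -3.7, 0.026, -0.002, -0.002]
[20, 0.0, 0.7, -6.9, 0.036, 0.0, 0.0]
[20, 0.0, 0.7, -6.9, 0.036, 0.0, 0.0]
[20, -0.0, 0.7, -6.9, 0.036, 0.0, 0.0]
[20, 0.0, 0.7, -6.9, 0.036, 0.0, -0.0]
```

View pics/s15c.png

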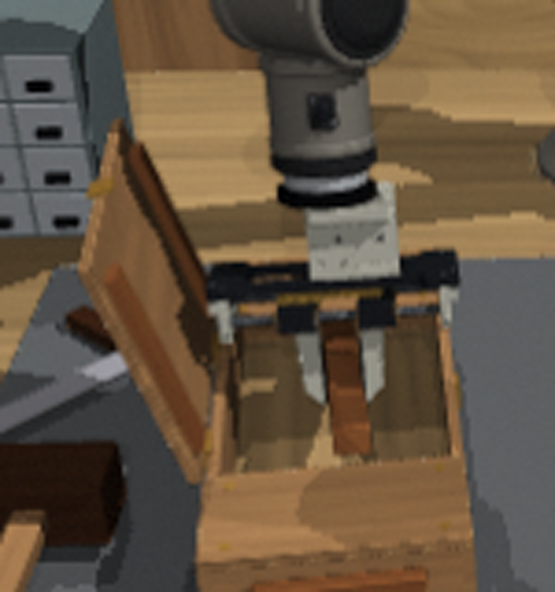

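move_arm --pt "20 -0.5 -1 -4 0.028 -0.001 -0.002" --pt "20 0 0.5 -7 0.036 0 0" --pt "20 0 0.5 -7 0.036 0 0" --pt "20 0 0.5 -7 0.036 0 0" --pt "20 0 0.5 -7 0.036 0 0" --pt "20 0 0 0 0 0 0"

```text
time: 25.98
tool_pos: [0.5505, -0.2589, 0.0994]
tool_rot: [-2.756, -0.001, -1.48]
contact_force: [0.5, -0.1, -1.1]
opening: 0.0274
```

```bash
python3 - <<'E'
from h import *
c=robot.read_camera('scene')
s=st();low(s);print(s['qpos'].round(2))
piv((-.189,.0125),.38,(-.082,.0125+.107*np.tan(.38)),.38,.005,10)
b=c['img'][:,:,::-1]
o=cv2.resize(b[100:260,130:280],None,fx=3.7,fy=3.7,interpolation=cv2.INTER_CUBIC)
cv2.imwrite('pics/s16c.png',o)
E
```

```text
26.02 [ 0.5507 -0.2589  0.0993] [-2.7563e+00 -1.0000e-03 -1.4800e+00] F [-0.73  0.4  -1.62] op 0.0279
tilt [ 0.385  0.001 -0.001] loc [-0.0158  0.0056  0.0993] L [-0.1879  0.0127]
[-0.71  0.49  1.76  0.45  0.66  0.44]
[20, 0.6, -10.5, 0.8, -0.005, -0.001, 0.001]
[20, 0.0, -11.5, 0.0, 0.0, 0.0, 0.0]
[20, 0.0, -11.5, 0.0, 0.0, 0.0, 0.0]
[20, 0.0, -11.5, 0.0, 0.0, 0.0, 0.0]
[20, -0.0, -11.5, -0.0, 0.0, 0.0, 0.0]
[20, 0.0, -11.5, 0.0, 0.0, 0.0, 0.0]
[20, -0.0, -11.5, 0.0, 0.0, 0.0, 0.0]
[20, 0.0, -11.5, -0.0, 0.0, 0.0, 0.0]
[20, 0.0, -11.5, 0.0, 0.0, 0.0, 0.0]
[20, 0.0, -11.5, 0.0, 0.0, 0.0, 0.0]
```

View pics/s16c.png

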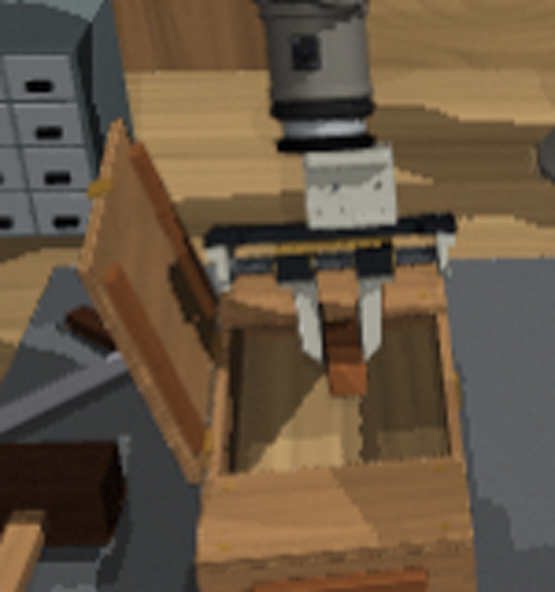

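move_arm --pt "20 0 -11 0 -0.005 0 0" --pt "20 0 -11.5 0 0 0 0" --pt "20 0 -11.5 0 0 0 0" --pt "20 0 -11.5 0 0 0 0" --pt "20 0 -11.5 0 0 0 0"

```text
time: 26.65
tool_pos: [0.6063, -0.2533, 0.1201]
tool_rot: [-2.765, 0.0, -1.479]
contact_force: [-0.2, 0.7, -1.0]
opening: 0.0275
```

```bash
python3 - <<'E'
from h import *
s=st();low(s);print(s['qpos'].round(2))
E
```

```text
26.65 [ 0.6063 -0.2533  0.1201] [-2.7648e+00  1.0000e-04 -1.4794e+00] F [-0.16  0.67 -1.05] op 0.0275
tilt [ 0.377 -0.    -0.002] loc [0.04   0.0062 0.1201] L [-0.1328  0.0349]
[-0.63  0.53  1.61  0.37  0.75  0.61]
```

move_arm --pt "20 0 -11.5 0.3 0 0 0" --pt "20 0 -11.5 0 0 0 0" --pt "20 0 -11.5 0 0 0 0" --pt "20 0 -11.5 0 0 0 0" --pt "20 0 -11.5 0 0 0 0" --pt "20 0 0 0 0 0 0"

```text
time: 27.4
tool_pos: [0.6643, -0.2478, 0.1427]
tool_rot: [-2.764, -0.0, -1.479]
contact_force: [-0.2, 0.3, -1.9]
opening: 0.0275
```

```bash
python3 - <<'E'
from h import *
c=robot.read_camera('scene')
s=st();low(s);print(s['qpos'].round(2))
b=c['img'][:,:,::-1]
o=cv2.resize(b[100:260,130:280],None,fx=3.7,fy=3.7,interpolation=cv2.INTER_CUBIC)
cv2.imwrite('pics/s17c.png',o)
p=s['tool_pos']
plan(p+np.array([0,0,.10]),rot(s['tool_rot']),5,20)
E
```

```text
27.45 [ 0.6637 -0.2478  0.1423] [-2.7651e+00  1.0000e-04 -1.4789e+00] F [ 0.53 -0.57 -2.76] op 0.0278
tilt [ 0.377 -0.    -0.002] loc [0.0977 0.0065 0.1423] L [-0.0751  0.0572]
[-0.57  0.58  1.44  0.31  0.84  0.74]
[20, -0.0, -7.4, -18.6, 0.0, 0.0, 0.0]
[20, -0.0, -7.4, -18.6, 0.0, 0.0, 0.0]
[20, -0.0, -7.4, -18.6, 0.0, 0.0, 0.0]
[20, -0.0, -7.4, -18.6, 0.0, 0.0, 0.0]
[20, -0.0, -7.4, -18.6, 0.0, 0.0, 0.0]
```

View pics/s17c.png

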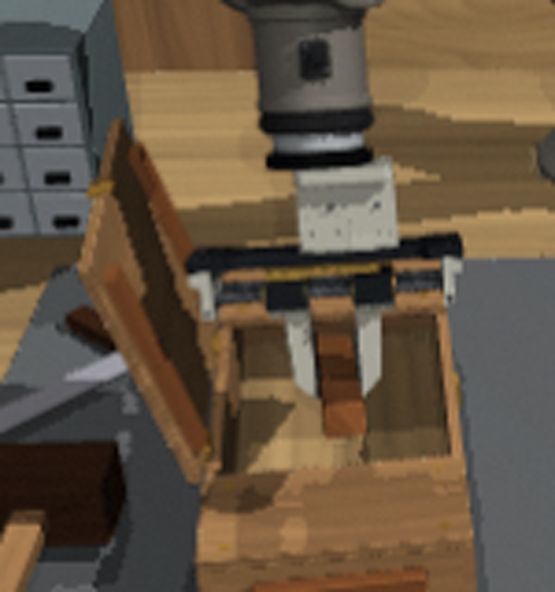

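move_arm --pt "20 -2 -7 -18 0 0 0" --pt "20 -2 -7.5 -18.5 0 0 0" --pt "20 -2 -7.5 -18.5 0 0 0" --pt "20 -2 -7.5 -18.5 0 0 0" --pt "20 -2 -7.5 -18.5 0 0 0" --pt "20 0 0 0 0 0 0"

```text
time: 28.2
tool_pos: [0.6602, -0.2376, 0.2413]
tool_rot: [-2.771, 0.004, -1.48]
contact_force: [-0.6, -0.5, -2.4]
opening: 0.0273
```

```bash
python3 - <<'E'
from h import *
s=st();low(s);print(s['qpos'].round(2))
# final: level, caul centre at panel middle (.511,.209); tcp = centre + 52mm along x
plan([.60,.0,.24],[np.pi,0,-np.pi/2],12,20)
E
```

```text
28.2 [ 0.6602 -0.2376  0.2413] [-2.7712  0.0038 -1.4803] F [-0.56 -0.52 -2.35] op 0.0273
tilt [ 0.37  -0.004  0.   ] loc [0.0951 0.017  0.2413] L [-0.0782  0.1572]
[-0.56  0.49  1.32  0.26  1.05  0.83]
[20, -20.2, 3.1, -1.0, -0.0308, 0.0017, 0.0074]
[20, -20.1, 3.2, -0.9, -0.0308, 0.0017, 0.0074]
[20, -20.1, 3.4, -0.9, -0.0308, 0.0017, 0.0074]
[20, -20.1, 3.6, -0.8, -0.0308, 0.0017, 0.0074]
[20, -20.1, 3.8, -0.7, -0.0308, 0.0017, 0.0074]
[20, -20.0, 3.9, -0.6, -0.0308, 0.0017, 0.0074]
[20, -20.0, 4.1, -0.5, -0.0308, 0.0017, 0.0074]
[20, -20.0, 4.3, -0.4, -0.0308, 0.0017, 0.0074]
[20, -19.9, 4.4, -0.3, -0.0308, 0.0017, 0.0074]
[20, -19.9, 4.6, -0.2, -0.0308, 0.0017, 0.0074]
[20, -19.9, 4.7, -0.1, -0.0308, 0.0017, 0.0074]
[20, -19.8, 4.9, -0.0, -0.0308, 0.0017, 0.0074]
```

move_arm --pt "20 -20 3 -1 -0.03 0.0015 0.0075" --pt "20 -20 3 -1 -0.03 0.0015 0.0075" --pt "20 -20 3.5 -1 -0.03 0.0015 0.0075" --pt "20 -20 3.5 -1 -0.03 0.0015 0.0075" --pt "20 -20 4 -0.5 -0.03 0.0015 0.0075" --pt "20 -20 4 -0.5 -0.03 0.0015 0.0075" --pt "20 -20 4 -0.5 -0.03 0.0015 0.0075" --pt "20 -20 4.5 -0.5 -0.03 0.0015 0.0075" --pt "20 -20 4.5 0 -0.03 0.0015 0.0075" --pt "20 -20 4.5 0 -0.03 0.0015 0.0075" --pt "20 -20 4.5 0 -0.03 0.0015 0.0075" --pt "20 -20 5 0 -0.03 0.0015 0.0075"

```text
time: 29.7
tool_pos: [0.5901, 0.0054, 0.2227]
tool_rot: [3.114, 0.011, -1.579]
contact_force: [0.8, 0.1, -2.1]
opening: 0.0273
```

```bash
python3 - <<'E'
from h import *
c=robot.read_camera('scene')
s=st();print(s['qpos'].round(2))
plan([.563,.207,.17],[np.pi,0,-np.pi/2],10,20)
b=c['img'][:,:,::-1]
o=cv2.resize(b[20:280,180:440],None,fx=2.2,fy=2.2,interpolation=cv2.INTER_CUBIC)
cv2.imwrite('pics/s18c.png',o)
E
```

```text
29.75 [0.5897 0.0079 0.2224] [ 3.1122  0.0124 -1.5775] F [-1.3   2.39 -1.89] op 0.0275
[-0.12  0.48  1.32  0.01  1.37  1.45]
[20, -19.8, 2.6, 5.6, 0.0029, 0.0013, -0.0007]
[20, -19.8, 2.6, 5.5, 0.0029, 0.0013, -0.0007]
[20, -19.8, 2.6, 5.5, 0.0029, 0.0013, -0.0007]
[20, -19.8, 2.6, 5.5, 0.0029, 0.0013, -0.0007]
[20, -19.9, 2.6, 5.4, 0.0029, 0.0013, -0.0007]
[20, -19.9, 2.7, 5.4, 0.0029, 0.0013, -0.0007]
[20, -19.9, 2.7, 5.4, 0.0029, 0.0013, -0.0007]
[20, -19.9, 2.7, 5.3, 0.0029, 0.0013, -0.0007]
[20, -19.9, 2.7, 5.3, 0.0029, 0.0013, -0.0007]
[20, -19.9, 2.7, 5.3, 0.0029, 0.0013, -0.0007]
```

View pics/s18c.png

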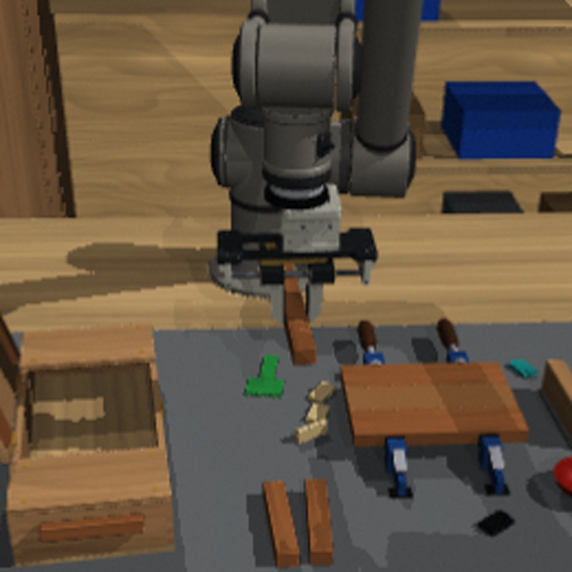

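move_arm --pt "20 -20 2.5 5 0.003 0.001 -0.001" --pt "20 -20 2.5 5 0.003 0.001 -0.001" --pt "20 -20 2.5 5 0.003 0.001 -0.001" --pt "20 -20 2.5 5 0.003 0.001 -0.001" --pt "20 -20 2.5 5 0.003 0.001 -0.001" --pt "20 -20 2.5 5 0.003 0.001 0" --pt "20 -20 2.5 5 0.003 0.001 0" --pt "20 -20 2.5 5 0.003 0.001 0" --pt "20 -20 2.5 5 0.003 0.001 0" --pt "20 -10 2.5 5 0.002 0.001 0" --pt "20 0 0 0 0 0 0"

```text
time: 31.12
tool_pos: [0.5613, 0.21, 0.1682]
tool_rot: [3.14, 0.002, -1.569]
contact_force: [-0.1, -0.5, -1.7]
opening: 0.0278
```

```bash
python3 - <<'E'
from h import *
d=robot.read_camera('top')
s=st()
a=d['img'][:,:,::-1]
cv2.imwrite('pics/s19c.png',cv2.resize(a[120:300,210:370],None,fx=3.3,fy=3.3,interpolation=cv2.INTER_CUBIC))
plan([.563,.209,.095],[np.pi,0,-np.pi/2],6,20)
E
```

```text
31.18 [0.5616 0.2096 0.1685] [ 3.1409e+00  1.9000e-03 -1.5700e+00] F [-0.06 -0.21 -1.26] op 0.0277
[20, 0.1, -0.2, 12.3, 0.0001, 0.0003, 0.0001]
[20, 0.1, -0.2, 12.3, 0.0001, 0.0003, 0.0001]
[20, 0.1, -0.2, 12.3, 0.0001, 0.0003, 0.0001]
[20, 0.1, -0.2, 12.3, 0.0001, 0.0003, 0.0001]
[20, 0.1, -0.2, 12.3, 0.0001, 0.0003, 0.0001]
[20, 0.1, -0.2, 12.3, 0.0001, 0.0003, 0.0001]
```

View pics/s19c.png

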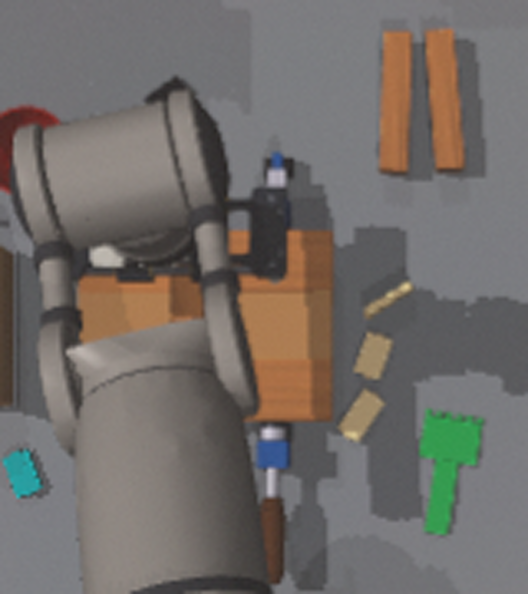

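move_arm --pt "20 0 0 12 0 0 0" --pt "20 0 0 12 0 0 0" --pt "20 0 0 12 0 0 0" --pt "20 0 0 12 0 0 0" --pt "20 0 0 12 0 0 0" --pt "20 0 0 9 0 0 0" --pt "20 0 0 0 0 0 0"

```text
time: 32.05
tool_pos: [0.5618, 0.2073, 0.0938]
tool_rot: [3.14, 0.001, -1.573]
contact_force: [-0.9, -0.3, -1.5]
opening: 0.0277
```

```bash
python3 - <<'E'
from h import *
c=robot.read_camera('scene')
s=st()
b=c['img'][:,:,::-1]
R=rot(s['tool_rot']);p=s['tool_pos']
o=cv2.resize(b[100:260,290:480],None,fx=4,fy=4,interpolation=cv2.INTER_CUBIC)
for al in(-88,192):   # +x end: -88 in tool y ; -x end +192
  for hz in(.0156,-.0084):
    for w in(-.014,.014):
      u=(proj(c,p+R.apply([w,al/1000,hz]))-[290,100])*4;print(al,hz,w,np.round(u)); cv2.circle(o,tuple(int(v) for v in u),3,(255,0,255),1)
cv2.imwrite('pics/s20c.png',o)
E
```

```text
32.1 [0.5621 0.2074 0.0943] [ 3.1404e+00  1.2000e-03 -1.5730e+00] F [-0.01 -1.02 -1.73] op 0.0277
-88 0.0156 -0.014 [396. 468.]
-88 0.0156 0.014 [357. 469.]
-88 -0.0084 -0.014 [399. 441.]
-88 -0.0084 0.014 [360. 442.]
192 0.0156 -0.014 [328. 275.]
192 0.0156 0.014 [295. 276.]
192 -0.0084 -0.014 [331. 250.]
192 -0.0084 0.014 [297. 251.]
```

View pics/s20c.png

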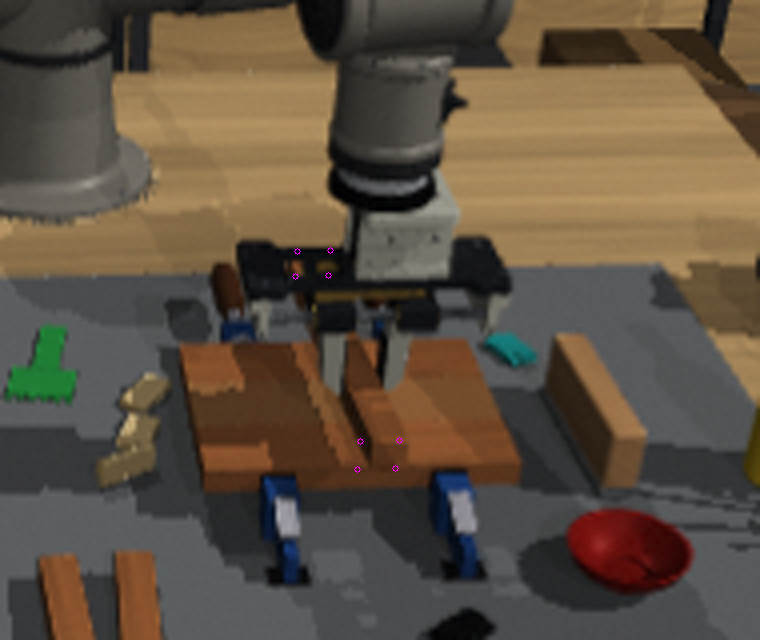

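```bash
python3 - <<'E'
from h import *
c=robot.read_camera('scene');s=st()
b=c['img'][:,:,::-1]
R=rot(s['tool_rot']);p=s['tool_pos']
def crop(x0,y0,w,h,f):
  o=cv2.resize(b[y0:y0+h,x0:x0+w],None,fx=f,fy=f,interpolation=cv2.INTER_CUBIC)
  for al in(-88,192):
   for hz in(.0156,-.0084):
    for w_ in(-.014,.014):
      u=(proj(c,p+R.apply([w_,al/1000,hz]))+.5-[x0,y0])*f
      if 0<u[0]<o.shape[1] and 0<u[1]<o.shape[0]:cv2.circle(o,tuple(int(v) for v in u),2,(255,0,255),-1)
  return o
o=np.hstack([crop(360,180,45,45,9),crop(350,155,45,45,8)[:,:].repeat(1,0)] if 0 else [crop(365,180,40,45,10),crop(345,155,40,45,10)])
print(o.shape);cv2.imwrite('pics/s21c.png',o)
E
```

```text
32.15 [0.5624 0.2075 0.0948] [ 3.1413e+00  1.4000e-03 -1.5729e+00] F [-0.2   0.18 -1.05] op 0.0277
(450, 800, 3)
```

View pics/s21c.png

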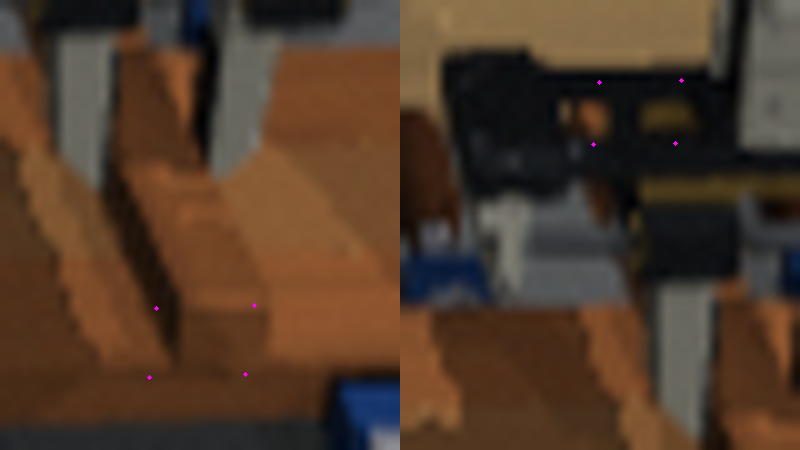

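```bash
python3 - <<'E'
from h import *
c=robot.read_camera('scene');s=st()
R=rot(s['tool_rot']);p=s['tool_pos']
P=lambda v:np.round((proj(c,p+R.apply(v))+.5-[365,180])*10,0)
for al in(0,-.0095,-.088):print(al,P([.014,al,-.0084]),P([-.014,al,-.0084]),P([0,al,-.0084]))
print('tip inner',P([.014,-.0095,0]),P([-.014,-.0095,0]))
d=robot.read_camera('top');import pickle
# panel ref points in scene for calibration check
for q in[(.601,.0885,.047),(.601,.329,.047)]:print('panel corner',np.round((proj(c,q)+.5-[290,100])*4))
E
```

```text
32.2 [0.5626 0.2075 0.0951] [-3.1413e+00  1.5000e-03 -1.5729e+00] F [-0.17 -0.16 -0.82] op 0.0273
0 [102. 141.] [194. 139.] [148. 140.]
-0.0095 [108. 159.] [200. 156.] [154. 157.]
-0.088 [157. 308.] [254. 305.] [206. 307.]
tip inner [105. 182.] [198. 180.]
panel corner [204. 472.]
panel corner [521. 463.]
```

move_arm --pt "20 0 0 -25 0 0 0" --pt "20 0 0 -25 0 0 -0.08" --pt "20 0 0 -20 0 0 -0.13" --pt "20 0 0 0 0 0 -0.13" --pt "20 0 0 0 0 0 -0.13" --pt "20 0 0 0 0 0 -0.13" --pt "20 0 0 0 0 0 -0.13" --pt "20 0 0 0 0 0 -0.13" --pt "20 0 0 0 0 0 -0.13" --pt "20 0 0 0 0 0 -0.1" --pt "20 0 0 0 0 0 0" --pt "20 0 0 0 0 0 0"

```text
time: 33.75
tool_pos: [0.5647, 0.2086, 0.1752]
tool_rot: [-3.131, -0.01, -0.449]
contact_force: [0.0, -0.9, -1.4]
opening: 0.0277
```

```bash
python3 - <<'E'
from h import *
c=robot.read_camera('scene');d=robot.read_camera('top');s=st()
R=rot(s['tool_rot']);p=s['tool_pos']
def crop(c,x0,y0,w,h,f,name):
  o=cv2.resize(c['img'][y0:y0+h,x0:x0+w,::-1],None,fx=f,fy=f,interpolation=cv2.INTER_CUBIC)
  for al in(-88,192):
   for hz in(.0156,-.0084):
    for w_ in(-.014,.014):
      u=(proj(c,p+R.apply([w_,al/1000,hz]))+.5-[x0,y0])*f;print(al,hz,w_,np.round(u))
      cv2.circle(o,tuple(int(v) for v in u),2,(255,0,255),-1)
  cv2.imwrite('pics/'+name,o)
crop(c,310,110,160,100,5,'s22c.png')
crop(d,200,130,150,150,4,'t22c.png')
E
```

```text
33.85 [0.5647 0.2086 0.1751] [-3.1313 -0.0095 -0.4487] F [-0.24  0.4  -2.3 ] op 0.0277
-88 0.0156 -0.014 [515. 360.]
-88 0.0156 0.014 [505. 383.]
-88 -0.0084 -0.014 [520. 324.]
-88 -0.0084 0.014 [510. 346.]
192 0.0156 -0.014 [ 63. 271.]
192 0.0156 0.014 [ 46. 292.]
192 -0.0084 -0.014 [ 63. 237.]
192 -0.0084 0.014 [ 47. 256.]
-88 0.0156 -0.014 [153. 227.]
-88 0.0156 0.014 [171. 193.]
-88 -0.0084 -0.014 [146. 221.]
-88 -0.0084 0.014 [164. 186.]
192 0.0156 -0.014 [501. 394.]
192 0.0156 0.014 [518. 359.]
192 -0.0084 -0.014 [501. 391.]
192 -0.0084 0.014 [518. 356.]
```

View pics/s22c.png

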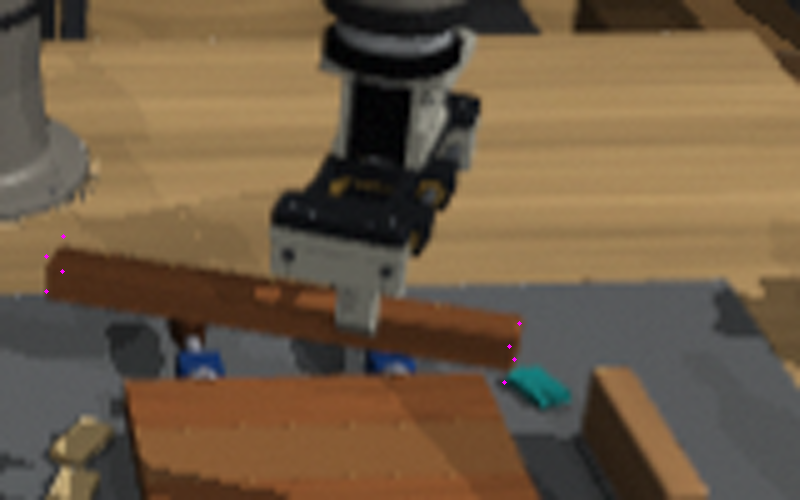

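View pics/t22c.png

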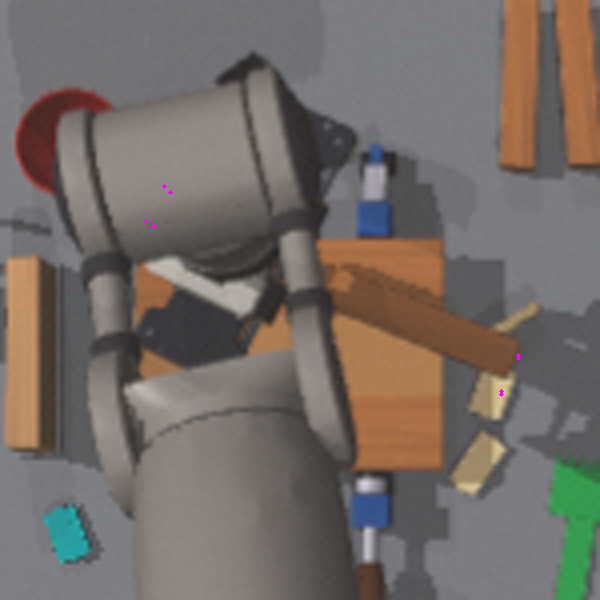

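```bash
python3 - <<'E'
from h import *
c=robot.read_camera('scene');d=robot.read_camera('top');s=st()
import pickle;pickle.dump((c,d,s),open('v.pkl','wb'))
f=9
A=cv2.resize(c['img'][155:180,315:357,::-1],None,fx=f,fy=f,interpolation=cv2.INTER_CUBIC)
B=cv2.resize(c['img'][165:190,385:427,::-1],None,fx=f,fy=f,interpolation=cv2.INTER_CUBIC)
C=cv2.resize(d['img'][195:230,295:337,::-1],None,fx=f,fy=f,interpolation=cv2.INTER_CUBIC)
o=np.zeros((540,770,3),np.uint8);o[:225,:378]=A;o[:225,388:766]=B;o[225:540,:378]=C
cv2.imwrite('pics/z.png',o)
E
```

```text
33.95 [0.5647 0.2085 0.1749] [-3.1315 -0.0094 -0.4482] F [-0.47  1.03 -1.61] op 0.0278
```

View pics/z.png

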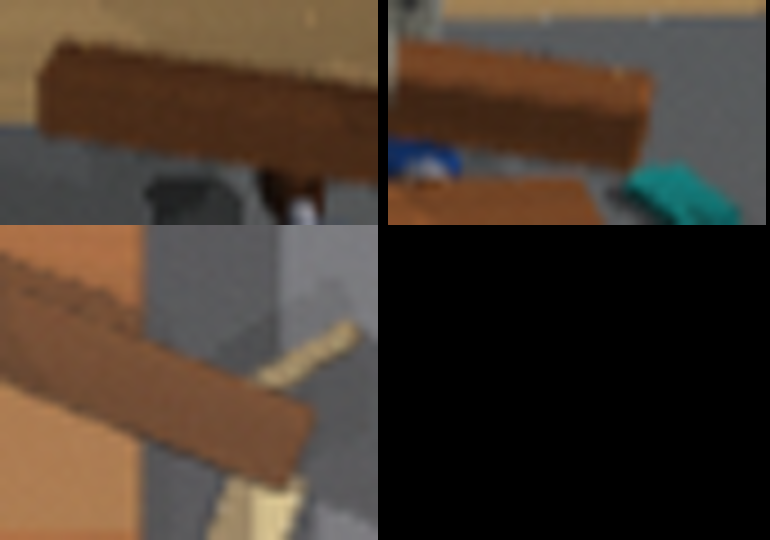

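```bash
python3 - <<'E'
from h import *
import pickle
from scipy.optimize import least_squares
c,d,s=pickle.load(open('v.pkl','rb'))
R=rot(s['tool_rot']);p=s['tool_pos']
obs=[(c,0,192,.0156,.014,(319.4,170)),(c,0,192,-.0084,-.014,(321.9,159.7)),(c,0,192,-.0084,.014,(319.4,163)),
(c,0,-88,-.0084,-.014,(414.3,173)),(c,0,-88,.0156,.014,(412.4,183.7)),(c,0,-88,-.0084,.014,(413,177.4)),
(d,1,192,-.0084,.014,(330,215.6)),(d,1,192,-.0084,-.014,(326.7,224.2))]
def res(q,full=True):
    a,g,t=q[:3];sh=q[3:7].reshape(2,2);Q=R*Ro.from_rotvec([0,0,g])*Ro.from_rotvec([a,0,0]);r=[]
    for cam,i,al,hz,w,uv in obs:
        u=proj(cam,p+Q.apply([w,al/1000+t,hz]))+.5+sh[i]-np.array(uv);r+=list(u/.5)
    return np.array(r+list(q[3:7]/1.0)+[t/.003])
o=least_squares(res,np.zeros(7));print(np.round(o.x,4));print(np.round(o.fun,1))
# level: world z of axis
Q=R*Ro.from_rotvec([0,0,o.x[1]])*Ro.from_rotvec([o.x[0],0,0]);print('axis dir',-Q.apply([0,1,0]), 'tool',-R.apply([0,1,0]))
E
```

```text
[ 0.0243 -0.0478 -0.001   0.3088 -0.8549 -0.1651 -0.4804]
[-0.5  0.7  0.2 -1.1 -0.6  0.5  0.7 -0.8 -0.2  1.6  0.3 -0.5  0.6 -0.4
 -0.5  0.6  0.3 -0.9 -0.2 -0.5 -0.3]
axis dir [0.38916656 0.92054404 0.03388289] tool [0.43319312 0.90124513 0.01004705]
```

```bash
python3 - <<'E'
from h import *
plan([.562,.2085,.15],rot([np.pi,0,-1.613])*Ro.from_rotvec([-.026,0,0]),10,20)
E
```

```text
[20, -0.3, 0.1, 2.5, -0.0037, -0.0018, 0.1165]
[20, -0.2, 0.2, 2.5, -0.0037, -0.0018, 0.1165]
[20, -0.2, 0.2, 2.5, -0.0037, -0.0018, 0.1165]
[20, -0.2, 0.2, 2.5, -0.0037, -0.0018, 0.1165]
[20, -0.2, 0.2, 2.5, -0.0037, -0.0018, 0.1165]
[20, -0.1, 0.2, 2.5, -0.0037, -0.0018, 0.1165]
[20, -0.1, 0.2, 2.5, -0.0037, -0.0018, 0.1165]
[20, -0.1, 0.2, 2.5, -0.0037, -0.0018, 0.1165]
[20, -0.0, 0.2, 2.5, -0.0037, -0.0018, 0.1165]
[20, -0.0, 0.2, 2.5, -0.0037, -0.0018, 0.1165]
```

move_arm --pt "20 0 0 2.5 -0.004 -0.002 0.1" --pt "20 0 0 2.5 -0.004 -0.002 0.117" --pt "20 0 0 2.5 -0.004 -0.002 0.117" --pt "20 0 0 2.5 -0.004 -0.002 0.117" --pt "20 0 0 2.5 -0.004 -0.002 0.117" --pt "20 0 0 2.5 -0.004 -0.002 0.117" --pt "20 0 0 2.5 -0.004 -0.002 0.117" --pt "20 0 0 2.5 -0.004 -0.002 0.117" --pt "20 0 0 2.5 -0.004 -0.002 0.117" --pt "20 0 0 2.5 -0.004 -0.002 0.1" --pt "20 0 0 0 0 0 0" --pt "20 0 0 0 0 0 0"

```text
time: 35.45
tool_pos: [0.5649, 0.2084, 0.1488]
tool_rot: [3.111, -0.0, -1.625]
contact_force: [0.4, 0.4, -1.5]
opening: 0.0274
```

```bash
python3 - <<'E'
from h import *
st()
plan([.562,.2085,.095],rot([np.pi,0,-1.613])*Ro.from_rotvec([-.026,0,0]),5,20)
E
```

```text
35.45 [0.5649 0.2084 0.1488] [ 3.1113e+00 -4.0000e-04 -1.6253e+00] F [ 0.38  0.4  -1.5 ] op 0.0274
[20, 0.0, 0.2, 10.8, 0.0009, -0.0, -0.0025]
[20, 0.0, 0.3, 10.8, 0.0009, -0.0, -0.0025]
[20, 0.0, 0.3, 10.8, 0.0009, -0.0, -0.0025]
[20, 0.0, 0.3, 10.8, 0.0009, -0.0, -0.0025]
[20, 0.0, 0.3, 10.8, 0.0009, -0.0, -0.0025]
```

move_arm --pt "20 0 0.5 11 0.001 0 -0.003" --pt "20 0 0.5 11 0.001 0 -0.003" --pt "20 0 0.5 11 0.001 0 -0.003" --pt "20 0 0.5 11 0.001 0 -0.003" --pt "20 0 0 8 0 0 0" --pt "20 0 0 0 0 0 0" --pt "20 0 0 0 0 0 0"

```text
time: 36.33
tool_pos: [0.5606, 0.2085, 0.0924]
tool_rot: [3.114, -0.0, -1.61]
contact_force: [-0.5, 0.1, -1.5]
opening: 0.0276
```

```bash
python3 - <<'E'
from h import *
c=robot.read_camera('scene');d=robot.read_camera('top');s=st()
R=rot(s['tool_rot'])*Ro.from_rotvec([0,0,-.042])*Ro.from_rotvec([.026,0,0]);p=s['tool_pos']
print('axis',-R.apply([0,1,0]),'centre underside',p+R.apply([0,.051,.0156]))
f=5;x0,y0=320,120
o=cv2.resize(c['img'][y0:y0+110,x0:x0+120,::-1],None,fx=f,fy=f,interpolation=cv2.INTER_CUBIC)
for al in(-.089,.191):
  for hz in(.0156,-.0084):
    for w in(-.014,.014):
      u=(proj(c,p+R.apply([w,al,hz]))+.5+[.3,-.85]-[x0,y0])*f;cv2.circle(o,tuple(int(v) for v in u),2,(255,0,255),-1)
cv2.imwrite('pics/s23.png',o);save(d,'t23')
E
```

```text
36.42 [0.5606 0.2085 0.0925] [ 3.1144e+00 -4.0000e-04 -1.6100e+00] F [-0.81  0.21 -1.46] op 0.0272
axis [ 0.99999539  0.00279336 -0.00118943] centre underside [0.50961807 0.20837486 0.07696965]
```

View pics/s23.png

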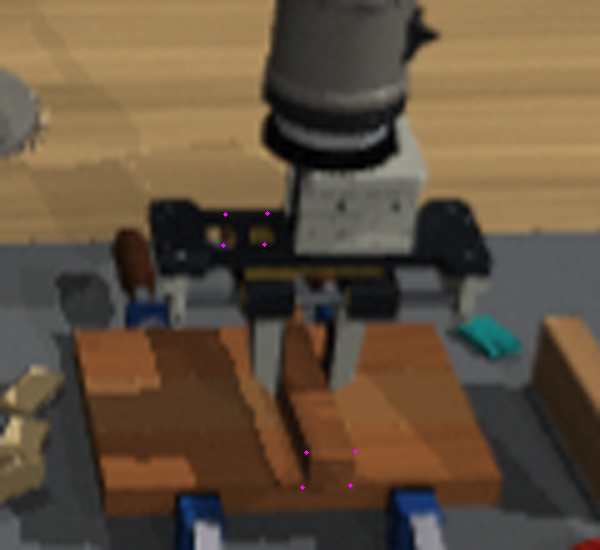

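View pics/t23.png

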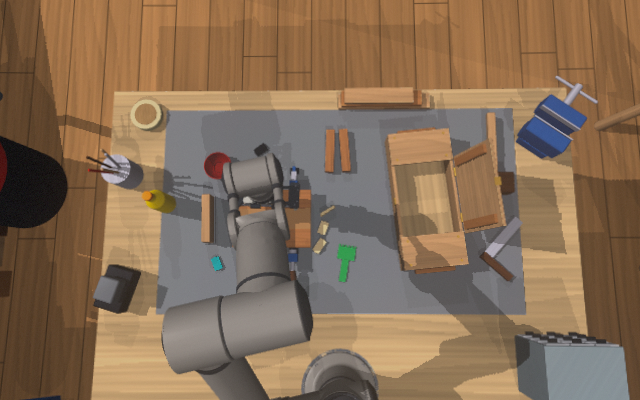

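```bash
python3 - <<'E'
from h import *
st();print(robot.hand_in())
E
```

```text
36.42 [0.5606 0.2085 0.0925] [ 3.1144e+00 -4.0000e-04 -1.6100e+00] F [-0.81  0.21 -1.46] op 0.0272
the job is handed in; nothing more can be done
None
```

The job is handed in at 36.4 s of the 64 s, with the arm still holding the caul over the panel; no verdict was reported.

- **Chips and scraper:** One pass with the scraper block swept all three chips off the panel's -y end onto the mat. One chip came to rest on its edge. The scraper stands upright on the mat at about its starting place.
- **Caul:** I slid it until it touched the -x wall of the box (about 17 N), backed off, tilted it 22° and drew it out lengthwise.
- **Final pose:** The caul's centre is estimated at (0.510, 0.208), against the measured panel middle at (0.511, 0.209). It is level to within about 0.01 rad, lies along the panel's x across the glue lines, and is about 30 mm clear of the top.

**Check that disagreed:** A broadside look showed the caul had turned in the grip by about 0.024 rad in tilt and 0.048 rad in yaw. I corrected for this, and the last scene picture fits the corrected pose to about 1 to 2 pixels. The caul is gripped about 51 mm off its centre, and the arm position allows for that.

In the last top picture the other things on the bench show no visible movement. I checked that by eye and did not measure each one.

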